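# Press the spindle bearing home in the gear housing

## Task

Set the ball bearing squarely into the mouth of the inclined gear housing, so that it stays there by itself, and let go of it. Then take the bearing driver by its orange handle and press the bearing down the bore with it until the force rises sharply and the bearing sits fully home on the shoulder, without ramming it. Stand the driver back upright on the black rubber mat, and leave the spindle, the grease jar and the mallet where they are.

Things in the scene. Friction and masses are not known exactly. Their poses are not given: they have to be found in the camera images.
- bearing_center (a point): Double-row ball bearing (steel rings, black seals, same on both sides): outside diameter 62, bore diameter 30, width 24 mm, 0.22 to 0.4 kg. It starts lying flat, axis upright, in the shallow green tray (floor 4 mm thick, rim 16 mm above the table). The point is its centre, 12 mm above its underside; z is the bearing's axis.
- bore_mouth (a point): Centre of the bore's mouth, level with the machined end face (diameter 85 mm, about 141 mm above the table) of the gear housing. z is the bore's axis, pointing out: up and 30 degrees from vertical towards the robot. Bore 63 mm wide, chamfer 2.5 mm x 45 degrees. The bearing slides in freely about 10 mm, then the sprung tolerance ring in the bore (four lands) carries it, 14 mm proud.
- housing: Cast aluminium gear housing. Origin on the bore's axis, 85 mm below its end face; z as for the mouth. Past the first 10 mm the bearing must be pressed, against 2 to 13 N (most where the tolerance ring takes hold), down to the shoulder: a shim chosen for each housing, 27 to 33 mm below the end face. How deep is not known beforehand; it is felt as force rising past 15 N. Over 80 N from the driver is ramming.
- fixture: Dark assembly fixture, base 200 x 150 mm, fixed on the table; its nest plate leans 30 degrees towards the robot and two toggle clamps hold the housing. Nothing stands above the housing's end face; the clamps lie more than 45 mm below it. Origin: centre of its underside.
- driver_center (a point): Bearing driver, 125 mm tall, 0.25 to 0.5 kg, standing on the mat. From below: aluminium cup, diameter 57, height 18 mm, flat ring foot (inner diameter 46); stem, diameter 20; orange stop collar, diameter 44, from 68 to 75 mm; round orange handle, diameter 27, from 75 to 125 mm. The point is on its axis, 62.5 mm above the foot; z is the axis, towards the handle's end.
- mat: Black rubber mat, 150 x 150 x 5 mm, fixed on the table, on which the driver stands and must stand again at the end. Origin: centre of its underside.
- tray: Shallow green tray 185 x 185 x 16 mm, fixed on the table. Origin: centre of its underside.
- spindle: Bystander: spindle with a dark bevel gear of diameter 62 mm, standing gear down, 97 mm tall. Origin: centre of its underside.
- grease: Bystander: yellow grease jar with a white cap, diameter 64, 75 mm tall. Origin: centre of its underside.
- mallet: Bystander: mallet with a black rubber head and a wooden handle, 200 mm long, lying flat on the table between the robot and the fixture. Origin: under its middle.
There are look-alikes about, which are no part of the job. Several things look just like the part that bears bearing_center: the one meant starts farthest to the robot's right.

How it is judged:
By the outcome, as a careful person would: the job done as asked, in the order asked, and still so for the second after the job is handed in, with the robot touching nothing.
It also fails if it takes over 67 s, if anything falls off the work surface, if the arm or the gripper's body presses on something with over 40 N, if the wrist force passes 120 N, or if a joint passes its speed limit or range.

## Robot

A 7-joint arm with a two-finger parallel gripper is mounted at the origin on the work surface. World frame = base frame: x ahead of the robot, y to its left, z up, the work surface at z = 0. Lengths are in m, angles in rad, forces in N, time in s.
With the tool pointing down it reaches from about 0.425 to 0.875 m from the base axis. Payload 4.7 kg.
Tool frame: the origin (TCP) lies at the centre of the arm's flange, where the gripper is bolted on; the fingertips stand 173 mm ahead of it and the grasp point (between the pads) lies 155 mm ahead of it; y points along the fingers, x is the direction in which the jaws open and shut, and the axes are right-handed (so a half turn about y gives the same grasp; the last joint's range is limited). The gripper opens to 85 mm and grips with 20 to 120 N. Pads are 22 mm wide; open, the fingers measure 114 mm over their backs; the gripper's body (76 mm by 85 mm) begins 54 mm behind the grasp point. The pads swing forward as they close: fully open they stand 13 mm farther back than shut.
Start: joints at [1.228, 0.321, -0.07, 1.45, 0.023, 1.371, -0.057], TCP at [0.227, -0.609, 0.405] pointing down, gripper open.
Joint ranges: [-2.86, 2.86], [-0.3, 2.09], [-1.38, 1.24], [0.06, 2.45], [-1.56, 4.7], [0.09, 2.05], [-2.69, 2.69]. Speed limits (rad/s): [2.57, 2.57, 3.14, 3.14, 3.14, 3.14, 3.14].

## Interface

Orientations are given as a unit quaternion [x, y, z, w].
In Python, from cell import bot gives the robot as it stands.
- The arm moves only by the tool drive_tool, never from a script. Its argument "commands" is a list of rows, each a list of 7 numbers: the shift along the tool's x, y, z in mm, then the turn, a rotation vector about the tool's x, y, z in degrees, then the closure, from -1 (fully open) to 1 (shut), so that 0 is half open. A call has 1 to 20 rows; each row is the pose to reach, as a shift and turn from the pose commanded when the call began, along the tool's axes at that moment; what a row does not reach only later rows make up. A row lasts 1/10 s, in which the tool goes at most 50 mm and 8.59 degrees, less where a joint would pass 70% of its speed; a pose out of reach is approached as far as the arm can. A call with a gripper value outside its range is refused whole. The fingers move at their own pace and stop on an object; "grip_force" is the grip in N (left out, the last holds). Time passes only in rows, so rows that repeat a pose let the fingers close. It gives the time, the measured TCP pose, the force and the opening at its end, in the units of the state.
- bot.get_state(): the state, without advancing time (a new reading comes with each control period).
- bot.get_image(name): name is "scene" or "side" or "wrist"; returns a dict with "pixels" (400x640x3 uint8, red, green, blue), "fx", "fy", "cx", "cy" (pixels), "rvec" (rotation vector, rad) and "tvec" (3), from world to camera coordinates, as OpenCV has them. Camera axes: x right, y down, z forward; pixel columns grow to the right and rows downward; lengths in m; the calibration is good to about 2 mm. A picture is of the moment at which its call begins. There is no depth.
- bot.close_job(): hands the job in, once; it reports no verdict.
Trained networks look in a picture, given as the dict that the camera call returned (one of the last four; its "shot" number tells which), for a name from the list of things; names that differ only in an ending like _2 or _b are one class to them, and where a whole thing is asked for, a point or a joint stands for the part that bears it (a point fixed in the world has none). Each returns a list of dicts, best first, with "conf" (0 to 1); they miss things now and then, are a little off and sometimes report something else, mostly with a low value. They report only what shows in the picture. A call takes as long as a camera call. They do not tell look-alikes from the thing itself.
- bot.recognise(thing, picture): "bbox" ([centre column, centre row, width, height] in pixels, round what is visible of it).
- bot.cut_out(thing, picture): "region" (400x640 bool, what is visible of it) and "bbox" ([centre column, centre row, width, height] in pixels, round what is visible of it).
- bot.tip_of(thing, picture): "position" ([row, column] in pixels: a listed point, or the origin of a listed thing).
The state is a dict: "t": time; "joint_positions": joint angles; "qvel": joint speeds; "tau": joint torques, N m; "eef_pos": TCP position; "orientation": TCP orientation; "force": force on the tool from outside, world axes, zero at the start; "ft_torque": the same for the moment, N m; "finger_gap": finger opening in m.
Only numpy, scipy, OpenCV 4.12 (cv2) and the standard library are available. Lean on these libraries where they do the work, as an engineer would, in place of code of your own. Each camera call takes 0.05 s, during which the arm holds its last target.

## Working session

There is one attempt and no reset: what is moved stays moved. The work goes in short steps, Python scripts to look and compute and a tool call to move; the robot and the scene stay as the last step left them, time stands still between calls to the robot, and variables do not carry over. Pictures are saved under pics/ and viewed, and the job is handed in when it is done.

Besides the shell and the picture viewer there is one more tool, called after ">>>" by a JSON object that holds its "name" and its "arguments". drive_tool: Moves the arm, as the interface text tells. Its arguments: {"type":"object","properties":{"commands":{"type":"array"},"grip_force":{"type":"number"}},"required":["commands"]}

```bash
ls; mkdir -p pics
cat > h.py <<'E'
import numpy as np,cv2
from scipy.spatial.transform import Rotation as R
from cell import bot
def save(im,n,marks=()):
    p=im["pixels"][:,:,::-1].copy()
    for (u,v) in marks: cv2.drawMarker(p,(int(u),int(v)),(255,0,255),cv2.MARKER_CROSS,12,1)
    cv2.imwrite("pics/"+n+".png",p)
def cam(im):
    Rm=cv2.Rodrigues(np.array(im["rvec"],float))[0];t=np.array(im["tvec"],float).ravel()
    return Rm,t
def ray(im,u,v):
    Rm,t=cam(im);d=np.array([(u-im["cx"])/im["fx"],(v-im["cy"])/im["fy"],1.])
    d=Rm.T@d;return -Rm.T@t,d/np.linalg.norm(d)
def onplane(im,u,v,z):
    c,d=ray(im,u,v);return c+d*(z-c[2])/d[2]
def proj(im,P):
    Rm,t=cam(im);q=Rm@np.array(P,float)+t
    return np.array([im["fx"]*q[0]/q[2]+im["cx"],im["fy"]*q[1]/q[2]+im["cy"]])
def tri(obs):
    A=np.zeros((3,3));b=np.zeros(3);L=[]
    for im,u,v in obs:
        c,d=ray(im,u,v);M=np.eye(3)-np.outer(d,d);A+=M;b+=M@c;L.append((c,M))
    P=np.linalg.solve(A,b);return P,[float(np.linalg.norm(M@(P-c))) for c,M in L]
E
python3 - <<'E'
from h import *
np.set_printoptions(precision=4,suppress=True)
s=bot.get_state();print(s)
ims={}
for n in("scene","side","wrist"):
    im=bot.get_image(n);ims[n]=im;save(im,n+"0");c=ray(im,320,200);print(n,c[0],c[1],im["fx"])
    for th in("bearing_center","bore_mouth","driver_center","housing","mat","tray","spindle","grease","mallet","fixture"):
        r=bot.tip_of(th,im)
        print(n,th,[(round(d["conf"],2),np.round(d["position"],1).tolist()) for d in r])
E
```

```text
pics
{'t': 0.0, 'joint_positions': array([ 1.2281,  0.3218, -0.0701,  1.4517,  0.0226,  1.3708, -0.0569]), 'qvel': array([-0.0002, -0.0021, -0.0003,  0.0003, -0.0007, -0.    , -0.0001]), 'tau': array([ -0.0004, -49.3575,  -0.383 , -31.4331,   0.0128,   0.0114,
        -0.    ]), 'eef_pos': array([ 0.2269, -0.6089,  0.4036]), 'orientation': array([-0.5804,  0.4039, -0.4027,  0.5812]), 'force': array([-0.0177, -0.7441,  0.1594]), 'ft_torque': array([-0.0386, -0.0149,  0.    ]), 'finger_gap': 0.08532298018337574}
scene [0.9664 0.4113 0.8854] [-0.4718 -0.3948 -0.7884] 453.02696660727753
scene bearing_center [(0.75, [156.2, 236.3]), (0.57, [130.5, 308.4])]
scene bore_mouth [(0.83, [227.8, 245.4]), (0.49, [214.9, 342.1])]
scene driver_center [(0.7, [291.1, 424.4]), (0.53, [160.5, 241.6])]
scene housing [(0.83, [263.5, 235.7])]
scene mat [(0.92, [295.5, 423.4])]
scene tray [(0.87, [157.5, 241.4])]
scene spindle [(0.8, [376.9, 362.4])]
scene grease [(0.81, [213.1, 171.0]), (0.72, [160.2, 240.4])]
scene mallet [(0.95, [215.2, 341.7]), (0.24, [265.5, 236.4])]
scene fixture [(0.56, [271.8, 248.
[... 214 characters left out ...]
0.91, [158.8, 293.5]), (0.37, [290.2, 262.2]), (0.21, [241.9, 343.2])]
side driver_center [(0.65, [174.8, 398.6]), (0.56, [276.7, 250.7]), (0.33, [244.2, 206.1])]
side housing [(0.75, [171.0, 285.4])]
side mat [(0.9, [289.0, 260.1]), (0.73, [274.7, 248.3]), (0.73, [179.6, 398.6])]
side tray []
side spindle [(0.61, [245.4, 207.2]), (0.43, [161.7, 295.9])]
side grease [(0.76, [147.1, 346.4])]
side mallet [(0.65, [241.0, 340.6])]
side fixture []
wrist [ 0.3    -0.582   0.3736] [-0.2926 -0.1086 -0.9501] 304.52168454862334
wrist bearing_center []
wrist bore_mouth []
wrist driver_center []
wrist housing []
wrist mat []
wrist tray []
wrist spindle []
wrist grease []
wrist mallet []
wrist fixture []
```

View pics/scene0.png

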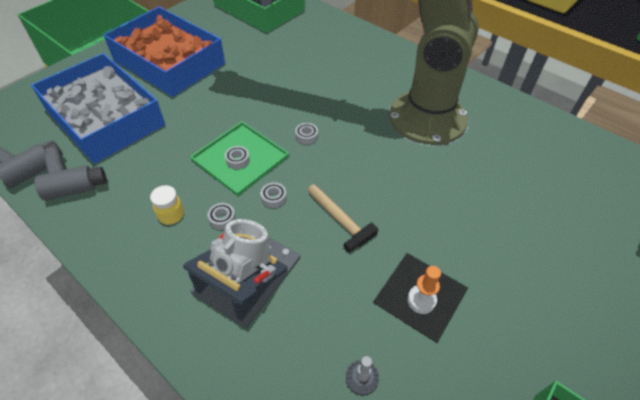

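View pics/side0.png

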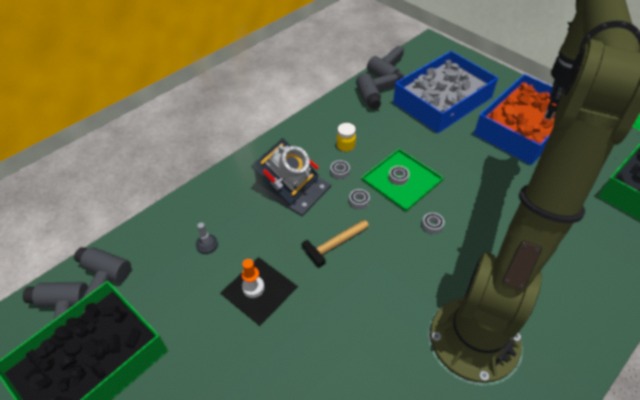

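View pics/wrist0.png

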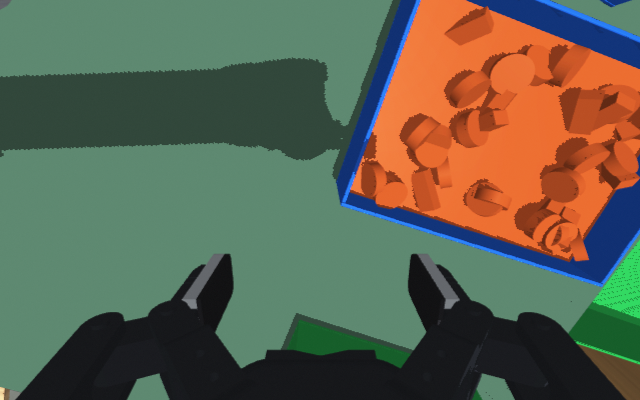

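Scene: bearings at (237,157) in the green tray, plus three loose ones at (307,132), (273,194), (221,215); housing mouth (245,228), driver (425,290). Side: tray bearing at (400,174), mouth (294,159), driver (251,277).

Run:
```python
from h import *
np.set_printoptions(precision=4,suppress=True)
a=bot.get_image("scene");b=bot.get_image("side")
for n,P in(("tray",[(237,157),(400,174)]),("o1",[(307,132),(433,222)]),("o2",[(273,194),(360,197)]),("o3",[(221,215),(340,168)])):
    print(n,onplane(a,*P[0],.016),onplane(b,*P[1],.016))
q={}
for th in("bearing_center","bore_mouth","driver_center","housing","mat","tray","grease","spindle","mallet"):
    for im in(a,b):
        r=bot.cut_out(th,im)
        print(th,im is a,[(round(d["conf"],2),np.round(d["bbox"],1).tolist(),np.round(np.argwhere(d["region"]).mean(0)[::-1],1).tolist()) for d in r])
print(tri([(a,245.4,227.8),(b,293.5,158.8)]))
print(tri([(a,424.4,291.1),(b,250.7,276.7)]))
print(tri([(a,423.4,295.5),(b,260.1,289.0)]))
print(tri([(a,235.7,263.5),(b,285.4,171)]))
s=bot.get_state();Rt=R.from_quat(s["orientation"]).as_matrix();print(Rt)
```

```text
tray [ 0.483 -0.281  0.016] [ 0.4821 -0.2885  0.016 ]
o1 [ 0.2905 -0.2069  0.016 ] [ 0.2909 -0.2088  0.016 ]
o2 [ 0.5089 -0.1226  0.016 ] [ 0.5074 -0.1279  0.016 ]
o3 [ 0.6362 -0.1697  0.016 ] [ 0.6354 -0.1724  0.016 ]
bearing_center True [(0.89, [309.1, 134.5, 24.2, 22.0], [306.5, 133.9]), (0.87, [235.4, 160.3, 23.0, 22.6], [237.1, 158.1]), (0.71, [223.1, 216.3, 26.9, 26.2], [221.4, 215.7]), (0.56, [272.8, 196.5, 24.9, 28.2], [274.0, 195.3]), (0.25, [345.1, 218.6, 69.5, 68.9], [345.2, 221.0])]
bearing_center False [(0.91, [360.3, 198.8, 21.0, 22.1], [359.2, 198.5]), (0.71, [400.1, 175.3, 18.9, 21.7], [399.1, 174.5]), (0.71, [433.0, 221.7, 26.3, 17.8], [432.8, 222.8]), (0.66, [342.1, 169.3, 18.6, 19.0], [340.4, 168.8])]
bore_mouth True [(0.85, [240.0, 249.6, 63.4, 64.8], [240.8, 249.8]), (0.52, [344.8, 219.9, 66.0, 63.6], [345.4, 221.4]), (0.41, [364.8, 375.6, 30.0, 37.9], [362.7, 376.6])]
bore_mouth False [(0.94, [288.2, 168.0, 49.0, 44.0], [290.1, 164.6])]
driver_center True []
driver_center False [(0.95, [254.6, 276.9, 21.5, 38.3], [251.9, 279.3]), (0.57, [291.1, 176.2, 80.9, 72.1
[... 560 characters left out ...]
4.4, 375.8, 30.7, 38.4], [362.6, 377.3])]
spindle False [(0.97, [207.4, 238.1, 20.5, 27.9], [205.8, 240.1])]
mallet True [(0.84, [344.8, 218.2, 67.6, 68.7], [345.3, 221.8]), (0.31, [167.6, 203.6, 35.9, 30.7], [166.9, 205.3])]
mallet False [(0.84, [337.4, 244.0, 65.5, 50.3], [332.0, 242.7])]
(array([ 0.6754, -0.0181,  0.1459]), [0.004436371089905956, 0.00443637108990595])
(array([0.5049, 0.3031, 0.055 ]), [0.0014059671386382616, 0.0014059671386384212])
(array([0.4856, 0.2974, 0.0037]), [0.004556190744476268, 0.004556190744476314])
(array([ 0.7171, -0.0169,  0.0626]), [0.004191988282158667, 0.004191988282158704])
[[ 0.3493 -0.      0.937 ]
 [-0.937  -0.      0.3493]
 [ 0.     -1.     -0.0001]]
```

```bash
cat >> h.py <<'E'
def pose():
    s=bot.get_state();return np.array(s["eef_pos"]),R.from_quat(s["orientation"])
def delta(p,Rm):
    p0,R0=pose();return np.round(R0.inv().apply(np.array(p)-p0)*1000,1),np.round((R0.inv()*R.from_matrix(Rm)).as_rotvec(degrees=True),2)
def frame(x,y):
    y=np.array(y,float);y/=np.linalg.norm(y);x=np.array(x,float);x-=y*(x@y);x/=np.linalg.norm(x)
    return np.stack([x,y,np.cross(x,y)],1)
E
python3 - <<'E'
from h import *
np.set_printoptions(precision=4,suppress=True)
w=bot.get_image("wrist");p,Rt=pose()
for (u,v) in((212,255),(232,255),(233,290),(409,255),(428,255)):
    c,d=ray(w,u,v);c=Rt.inv().apply(c-p);d=Rt.inv().apply(d)
    for xx in(.0427,):
        k=(np.sign(d[0])*xx-c[0])/d[0];print(u,v,c,c+k*d)
x=[.861,-.508,0]
F=frame(x,[0,0,-1]);print(delta([.483,-.285,.33],F))
E
```

```text
212 255 [0.0002 0.0311 0.0778] [-0.0427  0.1391  0.0195]
232 255 [0.0002 0.0311 0.0778] [-0.0427  0.1636  0.0062]
233 290 [0.0002 0.0311 0.0778] [-0.0427  0.1598 -0.0109]
409 255 [0.0002 0.0311 0.0778] [0.0427 0.1616 0.0072]
428 255 [0.0002 0.0311 0.0778] [0.0427 0.1386 0.0196]
(array([-214.3,   74.7,  353.1]), array([  0.  , -39.01,   0.  ]))
```

>>> {"name": "drive_tool", "arguments": {"commands": [[-24,8,39,0,-4.3,0,-1],[-48,17,78,0,-8.7,0,-1],[-71,25,118,0,-13,0,-1],[-95,33,157,0,-17.3,0,-1],[-119,42,196,0,-21.7,0,-1],[-143,50,235,0,-26,0,-1],[-167,58,275,0,-30.3,0,-1],[-190,66,314,0,-34.7,0,-1],[-214.3,74.7,353.1,0,-39,0,-1],[-214.3,74.7,353.1,0,-39,0,-1],[-214.3,74.7,353.1,0,-39,0,-1]], "grip_force": 40}}

```text
t: 3.8
eef_pos: [0.4837, -0.2837, 0.3299]
orientation: [0.682, -0.185, 0.185, -0.682]
force: [0.3, -1.3, -0.4]
finger_gap: 0.0854
```

Run:
```python
from h import *
np.set_printoptions(precision=4,suppress=True)
w=bot.get_image("wrist");p,Rt=pose();print(p,Rt.as_matrix()[:,1],bot.get_state()["t"],bot.get_state()["joint_positions"])
r=bot.cut_out("bearing_center",w);print([(d["conf"],np.round(d["bbox"],1)) for d in r])
r2=bot.tip_of("bearing_center",w);print(r2)
g=proj(w,[.483,-.285,.016]);save(w,"w1",[g])
for d in r:
    m=d["region"].astype(np.uint8);cs,_=cv2.findContours(m,0,1);c=max(cs,key=cv2.contourArea);e=cv2.fitEllipse(c);print(e,onplane(w,*e[0],.022))
for d in r2: print(onplane(w,d["position"][1],d["position"][0],.016))
```

```text
[ 0.4828 -0.2854  0.33  ] [-0.0005 -0.0008 -1.    ] 3.85 [ 0.8409  0.206  -0.3982  1.7611  0.0864  1.1916 -0.1154]
[(0.98, array([319. , 182.4,  69.8,  67.3])), (0.9, array([245.8,  27.9,  76.3,  51.7])), (0.87, array([116.8, 214.2,  81.3,  66.5])), (0.76, array([407.1,  10.8,  64.5,  18.8]))]
[{'position': [182.4, 317.9], 'conf': 0.61}, {'position': [6.7, 251.7], 'conf': 0.58}, {'position': [212.2, 117.0], 'conf': 0.56}]
((319.5259094238281, 183.7978057861328), (65.51673126220703, 67.46022033691406), 10.74766731262207) [ 0.4845 -0.2811  0.022 ]
((248.82174682617188, 20.566606521606445), (54.282814025878906, 81.42955017089844), 97.82208251953125) [ 0.5044 -0.1351  0.022 ]
((117.54129791259766, 214.404541015625), (63.367088317871094, 75.92239379882812), 88.61811065673828) [ 0.2998 -0.2082  0.022 ]
((407.04351806640625, 8.42827033996582), (21.12674331665039, 68.10905456542969), 88.99537658691406) [ 0.6178 -0.1919  0.022 ]
[ 0.483  -0.2805  0.016 ]
[ 0.5117 -0.1263  0.016 ]
[ 0.2961 -0.2059  0.016 ]
```

View pics/w1.png

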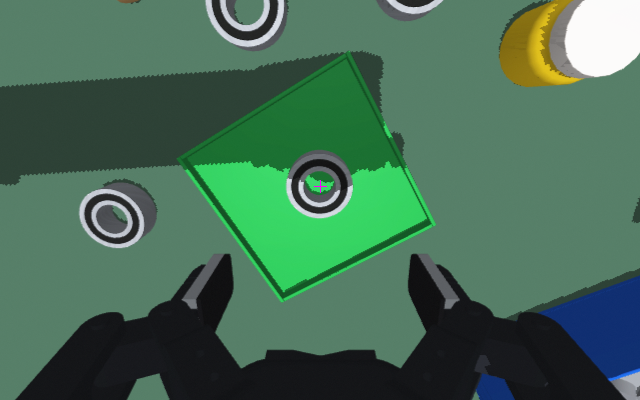

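Wrist view: the tray bearing is at (319,184), between and ahead of the open fingers, matching the prediction. Descend.

>>> {"name": "drive_tool", "arguments": {"commands": [[0,40,3,0,0,0,-1],[0,80,3,0,0,0,-1],[0,115,3,0,0,0,-1],[0,135,3,0,0,0,-1],[0,146,3,0,0,0,-1],[0,146,3,0,0,0,-1],[0,146,3,0,0,0,-1]]}}

```text
t: 4.65
eef_pos: [0.4848, -0.2833, 0.1851]
orientation: [0.682, -0.186, 0.187, -0.682]
force: [0.6, 0.3, 0.2]
finger_gap: 0.0855
```

Run:
```python
from h import *
np.set_printoptions(precision=4,suppress=True)
w=bot.get_image("wrist");p,Rt=pose();print(p)
r=bot.cut_out("bearing_center",w)
for d in r[:2]:
    m=d["region"].astype(np.uint8);cs,_=cv2.findContours(m,0,1);c=max(cs,key=cv2.contourArea);e=cv2.fitEllipse(c);P=onplane(w,*e[0],.028);print(d["conf"],e,P,Rt.inv().apply(P-p))
save(w,"w2",[proj(w,p+[0,0,.028-p[2]])])
```

```text
[ 0.4851 -0.2832  0.1855]
0.68 ((315.8830261230469, 261.4582824707031), (127.9013442993164, 129.96730041503906), 12.179529190063477) [ 0.4864 -0.277   0.028 ] [-0.0025  0.1575  0.006 ]
0.59 ((180.9251251220703, 1.132616639137268), (3.1219234466552734, 30.329904556274414), 90.32267761230469) [ 0.4989 -0.1618  0.028 ] [-0.0504  0.1574  0.1115]
```

View pics/w2.png

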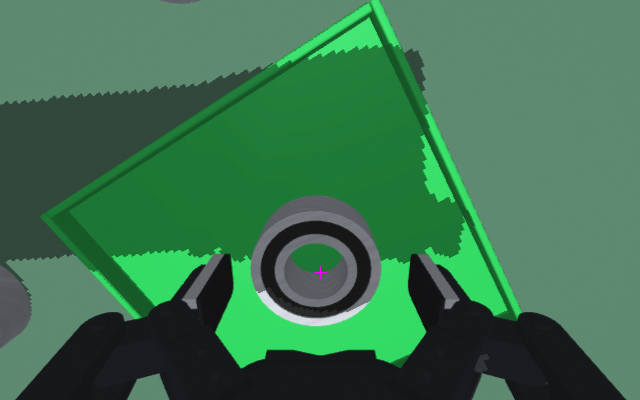

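Bearing's top face is centred at about (316,268), versus the grasp axis at (320,272): 2 mm off in x and z. Correct and grip.

>>> {"name": "drive_tool", "arguments": {"commands": [[-1,1,2,0,0,0,-1],[-2,1.5,2,0,0,0,-1],[-2,1.5,2,0,0,0,-0.2],[-2,1.5,2,0,0,0,0.2],[-2,1.5,2,0,0,0,0.6],[-2,1.5,2,0,0,0,0.6],[-2,1.5,2,0,0,0,0.6],[-2,1.5,2,0,0,0,0.6]], "grip_force": 50}}

```text
t: 5.55
eef_pos: [0.4841, -0.2797, 0.1834]
orientation: [0.682, -0.186, 0.187, -0.682]
force: [-2.2, 0.6, 5.0]
finger_gap: 0.0599
```

>>> {"name": "drive_tool", "arguments": {"commands": [[0,-10,0,0,0,0,0.6],[0,-50,0,0,0,0,0.6],[0,-100,0,0,0,0,0.6],[0,-140,0,0,0,0,0.6],[0,-140,0,0,0,0,0.6],[0,-140,0,0,0,0,0.6]]}}

```text
t: 6.15
eef_pos: [0.4837, -0.2796, 0.3233]
orientation: [0.682, -0.186, 0.187, -0.682]
force: [0.2, 0.2, -3.7]
finger_gap: 0.06
```

Run:
```python
from h import *
np.set_printoptions(precision=4,suppress=True)
w=bot.get_image("wrist");p,Rt=pose();s=bot.get_state();print(s["t"],p,s["finger_gap"],s["joint_positions"],s["force"])
save(w,"w3",[proj(w,p+Rt.apply([0,.155,0]))])
```

```text
6.2 [ 0.4832 -0.2794  0.3216] 0.059937948737534066 [ 0.8383  0.2091 -0.4056  1.776   0.089   1.1763 -0.1272] [-0.1559 -0.1483 -4.279 ]
```

View pics/w3.png

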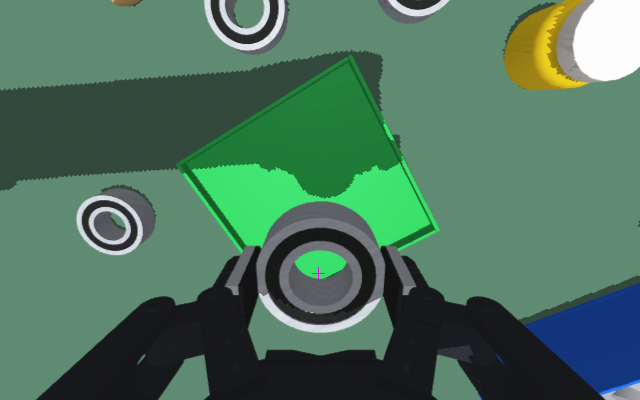

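Bearing is held square between the pads, ring centred near (320,278). Overlay the predicted rim to get its offset in the tool.

```bash
cat > ov.py <<'E'
from h import *
import sys
def ov(w,p,Rt,x0,z0,y0=.1554,r=.031,col=(255,0,255),img=None,S=4,box=(230,180,410,345)):
    a=np.linspace(0,2*np.pi,200)
    pts=np.array([proj(w,p+Rt.apply([x0+r*np.cos(t),y0,z0+r*np.sin(t)])) for t in a])
    for q in pts: cv2.circle(img,(int((q[0]-box[0]+.5)*S),int((q[1]-box[1]+.5)*S)),1,col,-1)
def crop(w,S=4,box=(230,180,410,345)):
    return cv2.resize(w["pixels"][box[1]:box[3],box[0]:box[2],::-1],None,fx=S,fy=S,interpolation=cv2.INTER_NEAREST)
E
python3 - <<'E'
from ov import *
w=bot.get_image("wrist");p,Rt=pose()
im=crop(w);ov(w,p,Rt,0,0,img=im);ov(w,p,Rt,0,0,r=.015,img=im);ov(w,p,Rt,0,.002,col=(0,255,255),img=im)
cv2.imwrite("pics/c3.png",im[:600])
E
```

```text
(no output)
```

View pics/c3.png

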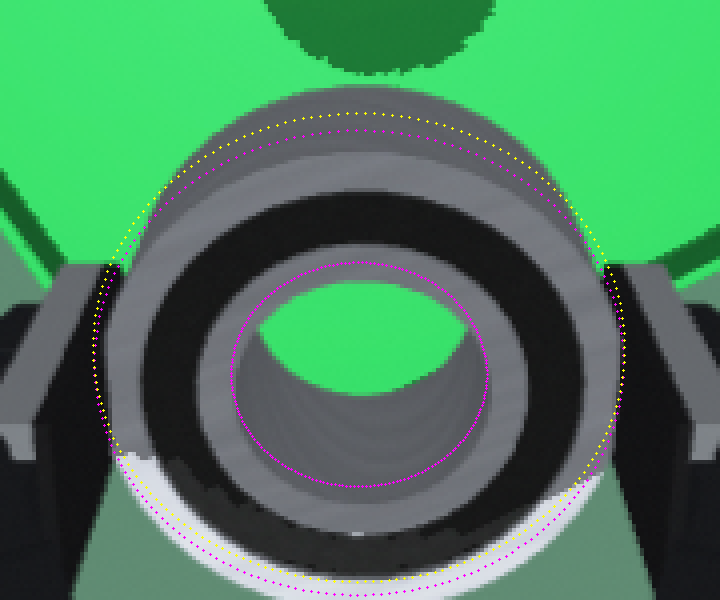

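Run:
```python
from h import *
F=frame([.866,0,.5],[.5,0,-.866])
print(delta([.55,-.108,.362],F))
```

```text
(array([-29.5, -41.2, 181.6]), array([  7.95, -29.87, -29.48]))
```

>>> {"name": "drive_tool", "arguments": {"commands": [[-4,-10,23,1,-3.7,-3.7,0.6],[-8,-20,46,2,-7.5,-7.4,0.6],[-11,-28,68,3,-11.2,-11,0.6],[-15,-34,91,4,-15,-14.7,0.6],[-19,-38,114,5,-18.7,-18.4,0.6],[-23,-40,137,6,-22.4,-22.1,0.6],[-26,-41,160,7,-26.2,-25.8,0.6],[-29.5,-41,181.5,7.95,-29.87,-29.48,0.6],[-29.5,-41,181.5,7.95,-29.87,-29.48,0.6],[-29.5,-41,181.5,7.95,-29.87,-29.48,0.6],[-29.5,-41,181.5,7.95,-29.87,-29.48,0.6]]}}

```text
t: 7.35
eef_pos: [0.5501, -0.1093, 0.362]
orientation: [0.683, 0.182, 0.183, -0.683]
force: [0.0, -0.3, -3.4]
finger_gap: 0.0595
```

Run:
```python
from h import *
np.set_printoptions(precision=4,suppress=True)
w=bot.get_image("wrist");p,Rt=pose();s=bot.get_state();print(s["t"],p,Rt.as_matrix(),s["finger_gap"],s["joint_positions"])
r=bot.tip_of("bore_mouth",w);print(r)
r2=bot.tip_of("housing",w);print(r2)
M=np.array([.6754,-.018,.1459]);save(w,"w4",[proj(w,M)])
```

```text
7.4 [ 0.5502 -0.1095  0.3624] [[ 0.8657  0.5006  0.0018]
 [-0.001  -0.0019  1.    ]
 [ 0.5006 -0.8657 -0.0011]] 0.05959997782708858 [ 0.7575  0.0059 -0.5761  1.9521 -0.1381  0.6719  0.2664]
[{'position': [84.6, 315.6], 'conf': 0.89}, {'position': [89.8, 271.6], 'conf': 0.63}, {'position': [363.2, 75.8], 'conf': 0.18}]
[{'position': [80.0, 316.0], 'conf': 0.64}, {'position': [365.7, 73.2], 'conf': 0.6}]
```

View pics/w4.png

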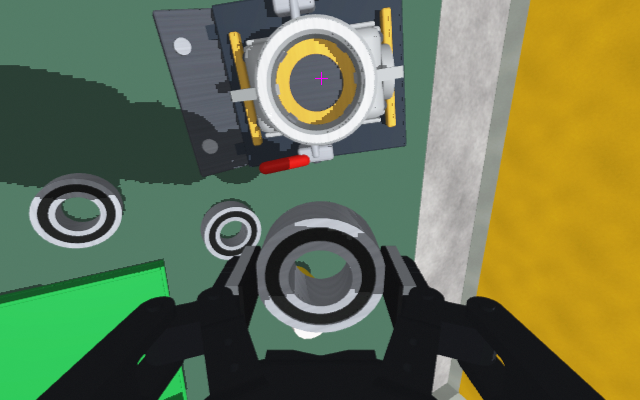

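Wrist view: housing mouth at (317,81), fixture apparently yawed a few degrees. Measure yaw and mouth.

Run:
```python
from h import *
np.set_printoptions(precision=4,suppress=True)
w=bot.get_image("wrist");a=bot.get_image("scene");b=bot.get_image("side");p,Rt=pose()
save(a,"s4");save(b,"d4")
import pickle;pickle.dump((w,a,b,p,Rt),open("v4.pkl","wb"))
for z in(.01,.03):
    c=[onplane(w,u,v,z) for u,v in((155,12),(205,175),(182,46),(210,146))]
    for i,j in((0,1),(2,3)):
        d=c[i]-c[j];print(z,c[i],c[j],np.linalg.norm(d[:2]),np.degrees(np.arctan2(-d[0],d[1])))
B=4;im=cv2.resize(w["pixels"][0:150,150:420,::-1],None,fx=2.9,fy=2.9,interpolation=cv2.INTER_CUBIC);cv2.imwrite("pics/c4.png",im)
im=cv2.resize(a["pixels"][190:330,170:320,::-1],None,fx=4,fy=4,interpolation=cv2.INTER_CUBIC);cv2.imwrite("pics/c4s.png",im)
im=cv2.resize(b["pixels"][120:230,240:350,::-1],None,fx=5,fy=5,interpolation=cv2.INTER_CUBIC);cv2.imwrite("pics/c4d.png",im)
```

```text
0.01 [0.5927 0.0392 0.01  ] [ 0.617  -0.1062  0.01  ] 0.14746359404432718 9.484791271973753
0.01 [0.6107 0.0144 0.01  ] [ 0.6251 -0.0769  0.01  ] 0.09238051396891558 9.020486854641035
0.03 [0.591  0.0349 0.03  ] [ 0.6138 -0.1016  0.03  ] 0.13841552968316448 9.484791271973755
0.03 [0.6079 0.0115 0.03  ] [ 0.6215 -0.0741  0.03  ] 0.08671223467920304 9.020486854641062
```

View pics/c4.png

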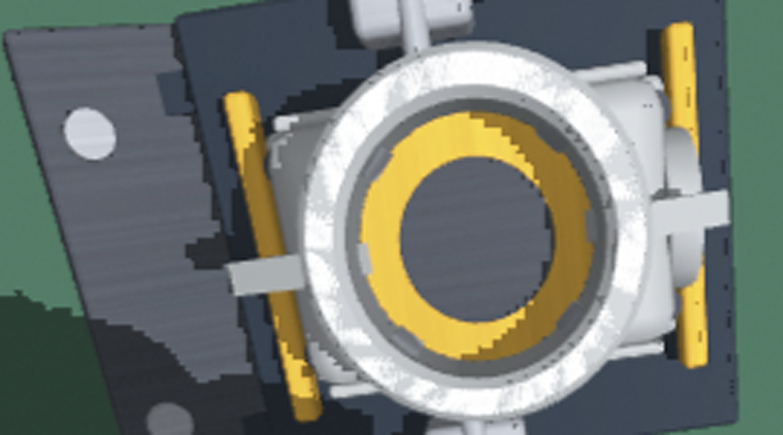

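View pics/c4s.png

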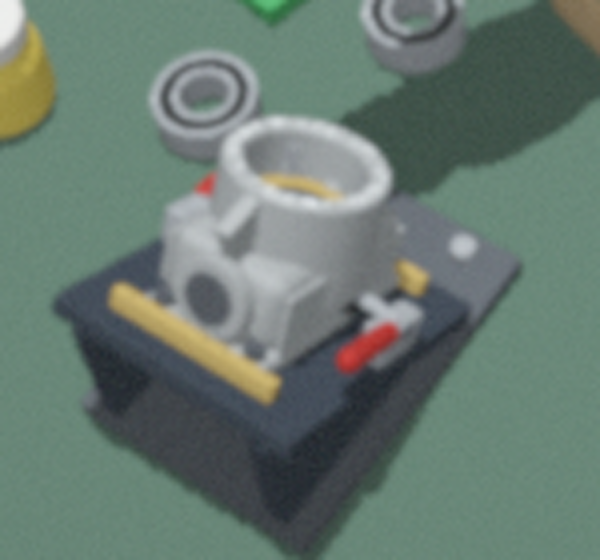

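View pics/c4d.png

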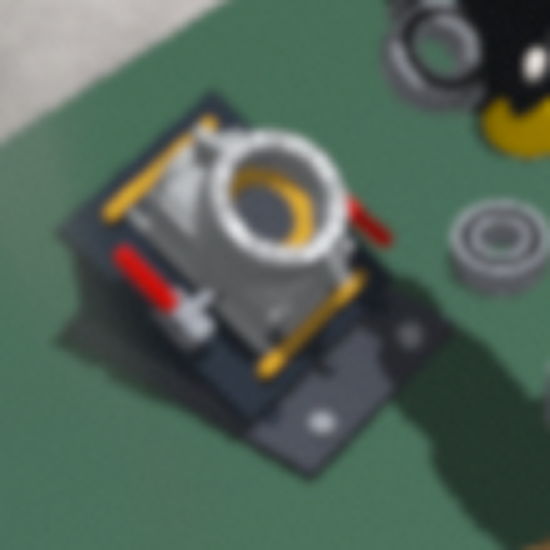

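```bash
cat > fit.py <<'E'
from h import *
import pickle
from scipy.optimize import least_squares
np.set_printoptions(precision=4,suppress=True)
w,a,b,p,Rt=pickle.load(open("v4.pkl","rb"))
def edge_points(w,c0,rng,n=72,off=0):
    pass
def circ(M,psi,r,n=180):
    ax=np.array([-.5*np.cos(psi),-.5*np.sin(psi),.8660]);e1=np.cross([0,0,1],ax);e1/=np.linalg.norm(e1);e2=np.cross(ax,e1)
    t=np.linspace(0,2*np.pi,n,endpoint=False);return M+r*(np.outer(np.cos(t),e1)+np.outer(np.sin(t),e2))
def projs(im,P):
    return cv2.projectPoints(np.array(P),np.array(im["rvec"],float),np.array(im["tvec"],float),np.array([[im["fx"],0,im["cx"]],[0,im["fy"],im["cy"]],[0,0,1]]),None)[0][:,0]
E
python3 - <<'E'
from fit import *
psi=np.radians(9.3)
pts=np.array([(303,235),(648,235),(478,42),(465,418),(352,110),(345,360),(600,370),(610,125)])/2.9+[150,-0]
def res(x,free=True):
    c=projs(w,circ(x[:3],x[3] if len(x)>3 else psi,.0425,720))
    return [np.min(np.linalg.norm(c-q,axis=1)) *1. for q in pts]
def run(x0):
    # signed residual
    def f(x):
        q=projs(w,circ(x[:3],psi,.0425,720));cen=q.mean(0)
        out=[]
        for s in pts:
            i=np.argmin(np.linalg.norm(q-s,axis=1));out.append(np.linalg.norm(s-cen)-np.linalg.norm(q[i]-cen))
        return out
    return least_squares(f,x0,diff_step=1e-3)
r=run([.6754,-.018,.1459]);print(r.x,r.fun)
M=r.x
print("tool",Rt.inv().apply(M-p))
for nm,im,bx,S in(("w",w,(150,0,420,160),2.9),("s",a,(170,190,320,330),4),("d",b,(240,120,350,230),5)):
    c=cv2.resize(im["pixels"][bx[1]:bx[3],bx[0]:bx[2],::-1],None,fx=S,fy=S,interpolation=cv2.INTER_CUBIC)
    for rr,off in((.0425,0),(.034,0)):
        for q in projs(im,circ(M,psi,rr)): cv2.circle(c,(int((q[0]-bx[0]+.5)*S),int((q[1]-bx[1]+.5)*S)),1,(255,0,255),-1)
    cv2.imwrite("pics/f4%s.png"%nm,c)
E
```

```text
[ 0.6779 -0.0225  0.1344] [-0.3673 -0.4797  2.5705 -0.6189 -1.4537  0.8795  1.0996 -1.3666]
tool [-0.005   0.2618  0.0868]
```

View pics/f4w.png

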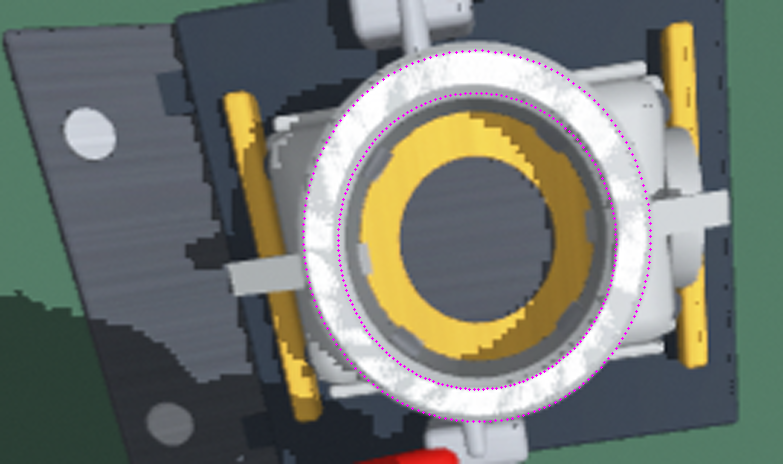

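View pics/f4s.png

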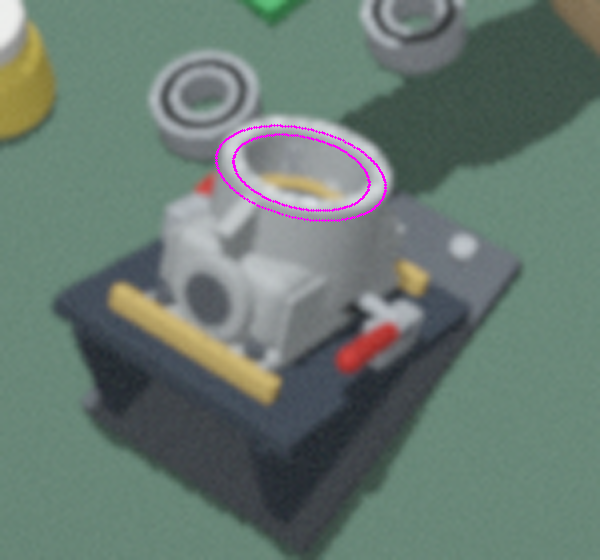

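View pics/f4d.png

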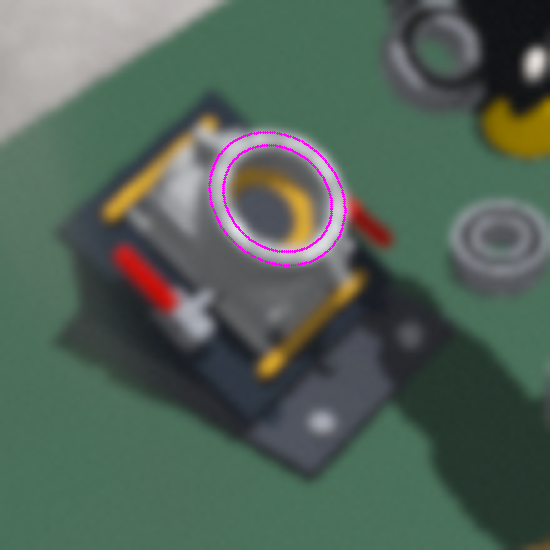

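Run:
```python
from fit import *
psi0=np.radians(9.3)
ext={"w":(w,[300/2.9+150,649/2.9+150,42/2.9,419/2.9]),"s":(a,[216/4+170,392/4+170,116/4+190,216/4+190]),"d":(b,[213/5+240,346/5+240,128/5+120,262/5+120])}
def E(im,M,psi):
    q=projs(im,circ(np.array(M),psi,.0425,360));return np.array([q[:,0].min(),q[:,0].max(),q[:,1].min(),q[:,1].max()])+[0,.0,0,0]
def go(keys,fz,fp,x0=(.677,-.02,.141,psi0)):
    idx=[0,1]+([2] if fz else [])+([3] if fp else [])
    def f(v):
        x=np.array(x0,float);x[idx]=v
        return np.concatenate([E(ext[k][0],x[:3],x[3])-(np.array(ext[k][1])-.5) for k in keys])
    r=least_squares(f,np.array(x0)[idx]);print(keys,fz,fp,r.x,r.fun.round(1));return r.x
for k in("w","s","d","sd","wsd"):
    for fz in(0,1):
        x=go(k,fz,0)
        if k=="w": print("  tool",Rt.inv().apply(np.r_[x[:2],x[2] if fz else .141]-p))
go("wsd",1,1);go("wsd",0,1)
```

```text
w 0 0 [ 0.6739 -0.0219] [-1.5  2.3 -1.1  1.7]
  tool [-0.0052  0.254   0.0874]
w 1 0 [ 0.6765 -0.0213  0.1356] [-0.3  0.3  0.3 -0.3]
  tool [-0.0056  0.26    0.088 ]
s 0 0 [ 0.6766 -0.0207] [ 0.7 -0.7  0.7 -0.6]
s 1 0 [ 0.6871 -0.0049  0.1684] [-0.1  0.1  0.2 -0.2]
d 0 0 [ 0.6745 -0.0214] [-0.3  0.3  0.  -0. ]
d 1 0 [ 0.6822 -0.0279  0.1307] [-0.2  0.2  0.2 -0.2]
sd 0 0 [ 0.676  -0.0211] [ 0.8 -0.7  0.4 -0.9 -0.7 -0.1 -0.2 -0.3]
sd 1 0 [ 0.6758 -0.0219  0.1394] [ 0.7 -0.8  0.6 -0.7 -0.4  0.1  0.1 -0. ]
wsd 0 0 [ 0.6742 -0.0218] [-1.1  2.7 -1.2  1.5  1.2 -0.3 -0.3 -1.7 -0.1  0.5 -0.  -0.1]
wsd 1 0 [ 0.6756 -0.0216  0.1374] [-0.7  0.9  0.1  0.5  1.  -0.6  1.2 -0.2 -0.4  0.1  0.7  0.5]
wsd 1 1 [ 0.6756 -0.0216  0.1374  0.1371] [-0.7  1.   0.1  0.6  1.1 -0.6  1.   0.  -0.5  0.1  0.6  0.6]
wsd 0 1 [ 0.6742 -0.0217  0.1267] [-1.1  2.7 -1.2  1.6  1.4 -0.3 -0.6 -1.4 -0.2  0.5 -0.1  0. ]
```

```bash
cat >> h.py <<'E'
psi=np.radians(8.8)
AX=np.array([-.5*np.cos(psi),-.5*np.sin(psi),.8660254])
FH=frame([np.cos(psi),np.sin(psi),0],-AX)
MM=np.array([.6755,-.0215,.1395])
E
python3 - <<'E'
from h import *
c=FH@[.0003,.1794,-.002]
print(FH,delta(MM+AX*.022-c,FH))
E
```

```text
[[ 8.55830882e-01  4.94114192e-01 -1.52985836e-01]
 [ 1.32489620e-01  7.64929184e-02  9.88228381e-01]
 [ 5.00000002e-01 -8.66025403e-01  2.77555756e-17]] (array([-3.5, 55.2, 74. ]), array([ 4.52, -7.61,  0.15]))
```

>>> {"name": "drive_tool", "arguments": {"commands": [[-1,8,25,1.5,-2.5,0.1,0.6],[-2,20,50,3,-5,0.1,0.6],[-3.5,40,74,4.5,-7.6,0.15,0.6],[-3.5,55.2,74,4.5,-7.6,0.15,0.6],[-3.5,55.2,74,4.5,-7.6,0.15,0.6],[-3.5,55.2,74,4.5,-7.6,0.15,0.6],[-3.5,55.2,74,4.5,-7.6,0.15,0.6]]}}

```text
t: 8.35
eef_pos: [0.5756, -0.0344, 0.3144]
orientation: [-0.667, -0.236, -0.13, 0.695]
force: [1.3, -0.3, -2.6]
finger_gap: 0.0598
```

```bash
cat > look.py <<'E'
from fit import *
import sys
def look(tag,y0=.1794,x0=.0003,z0=-.002):
    w=bot.get_image("wrist");a=bot.get_image("scene");b=bot.get_image("side");p,Rt=pose();s=bot.get_state();print(s["t"],p,s["force"],s["finger_gap"])
    t=np.linspace(0,2*np.pi,180)
    Bc=[p+Rt.apply([x0+.031*np.cos(k),y0,z0+.031*np.sin(k)]) for k in t]
    Tc=[p+Rt.apply([x0+.031*np.cos(k),y0-.024,z0+.031*np.sin(k)]) for k in t]
    P=p+Rt.apply([x0,y0,z0]);d=FH.T@(P-MM);print("bottom rel mouth (tool axes mm)",d*1000,"ax",Rt.as_matrix()[:,1]@-AX)
    out=[]
    for nm,im,bx,S in(("s",a,(185,150,315,280),5.5),("d",b,(245,95,355,205),5.5),("w",w,(200,150,440,350),3)):
        c=cv2.resize(im["pixels"][bx[1]:bx[3],bx[0]:bx[2],::-1],None,fx=S,fy=S,interpolation=cv2.INTER_CUBIC)
        for L,col in((circ(MM,psi,.0425),(255,0,255)),(Bc,(255,255,0)),(Tc,(0,255,255))):
            for q in projs(im,L): cv2.circle(c,(int((q[0]-bx[0]+.5)*S),int((q[1]-bx[1]+.5)*S)),1,col,-1)
        cv2.imwrite("pics/%s%s.png"%(tag,nm),c[:600])
E
python3 -c "
from look import *
look('L1')"
```

```text
8.5 [ 0.5755 -0.0348  0.3147] [ 0.5486  0.4927 -2.829 ] 0.05997340527682546
bottom rel mouth (tool axes mm) [  0.8109 -22.7239  -0.0065] ax 0.9999983626279653
```

View pics/L1s.png

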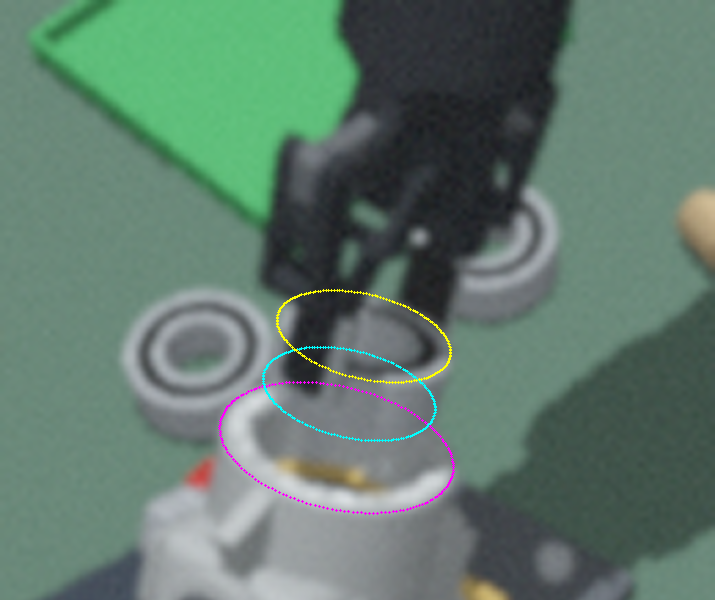

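View pics/L1d.png

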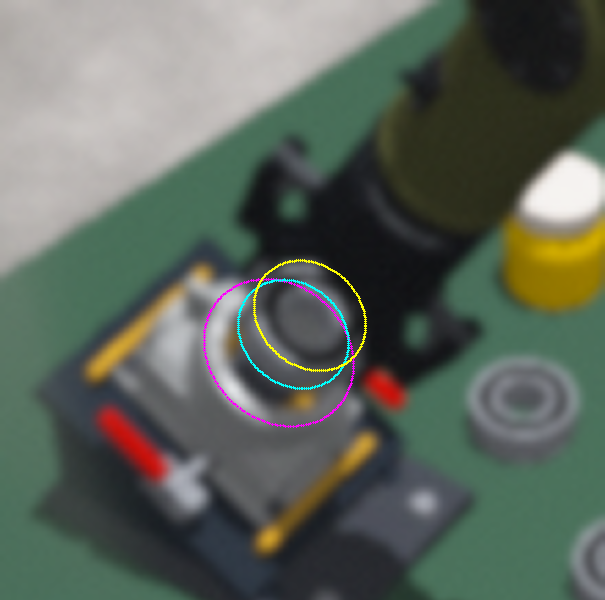

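View pics/L1w.png

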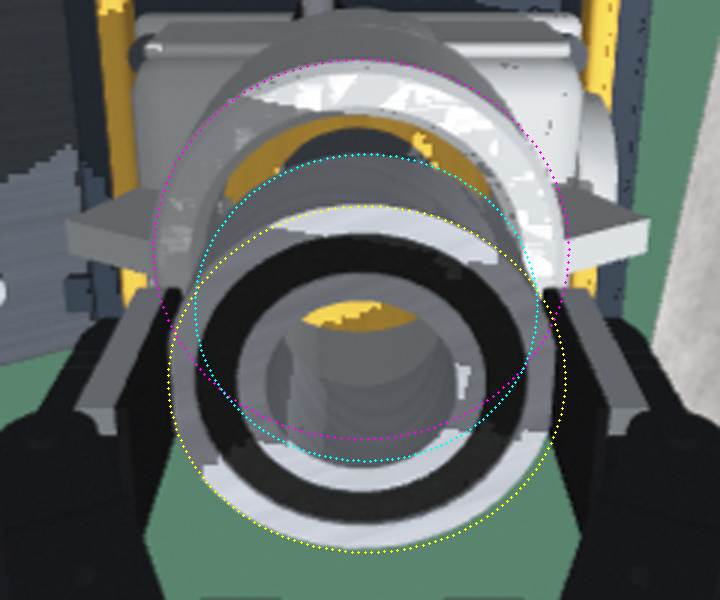

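Wrist view: housing bars parallel and symmetric (yaw right), mouth centre at column ~361 vs bearing ~363 in the crop; offset under 1 mm. Go in gently.

>>> {"name": "drive_tool", "arguments": {"commands": [[-0.5,8,0,0,0,0,0.6],[-0.5,14,0,0,0,0,0.6],[-0.5,18,0,0,0,0,0.6],[-0.5,20,0,0,0,0,0.6],[-0.5,20,0,0,0,0,0.6],[-0.5,20,0,0,0,0,0.6]]}}

```text
t: 9.1
eef_pos: [0.585, -0.0329, 0.2963]
orientation: [-0.667, -0.235, -0.13, 0.695]
force: [-0.4, 0.2, -2.5]
finger_gap: 0.0593
```

>>> {"name": "drive_tool", "arguments": {"commands": [[0,1,0,0,0,0,0.6],[0,2,0,0,0,0,0.6],[0,3,0,0,0,0,0.6],[0,3,0,0,0,0,0.6]]}}

```text
t: 9.5
eef_pos: [0.5863, -0.0327, 0.2936]
orientation: [-0.667, -0.235, -0.13, 0.695]
force: [-0.4, 0.3, -3.5]
finger_gap: 0.0598
```

>>> {"name": "drive_tool", "arguments": {"commands": [[0,1,0,0,0,0,0.6],[0,2,0,0,0,0,0.6],[0,3,0,0,0,0,0.6],[0,3,0,0,0,0,0.6]]}}

```text
t: 9.9
eef_pos: [0.5879, -0.0325, 0.291]
orientation: [-0.667, -0.235, -0.13, 0.695]
force: [-0.3, -0.5, -3.0]
finger_gap: 0.0599
```

```bash
python3 -c "
from look import *
look('L2')"
```

```text
10.05 [ 0.5879 -0.0325  0.2911] [ 0.126   0.7023 -2.7907] 0.05987035699489508
bottom rel mouth (tool axes mm) [-0.2558  3.9368  0.513 ] ax 0.9999999272233623
```

View pics/L2w.png

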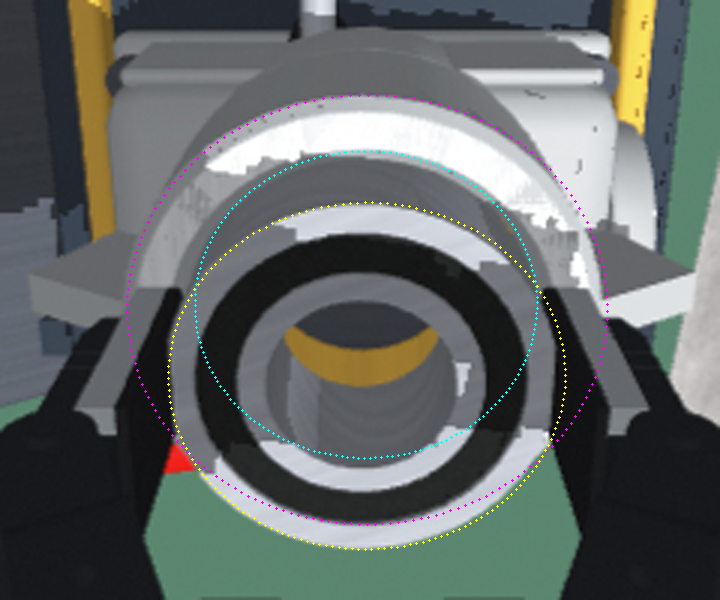

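View pics/L2s.png

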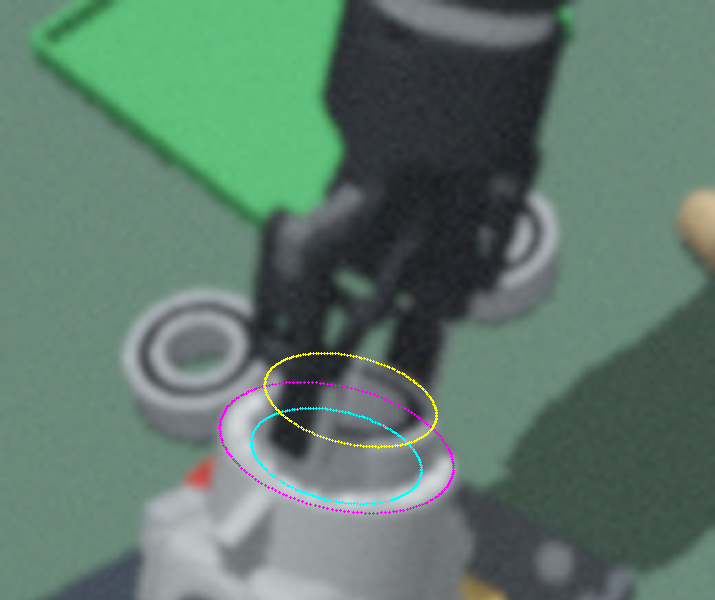

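No contact yet; bearing entering, ~0.5 mm off in x. Continue in small steps.

>>> {"name": "drive_tool", "arguments": {"commands": [[0.3,1,-0.3,0,0,0,0.6],[0.4,2,-0.4,0,0,0,0.6],[0.4,3,-0.4,0,0,0,0.6],[0.4,3,-0.4,0,0,0,0.6]]}}

```text
t: 10.45
eef_pos: [0.5897, -0.0325, 0.2885]
orientation: [-0.667, -0.235, -0.13, 0.695]
force: [0.2, -0.5, -3.2]
finger_gap: 0.0597
```

>>> {"name": "drive_tool", "arguments": {"commands": [[0,1,0,0,0,0,0.6],[0,2,0,0,0,0,0.6],[0,2,0,0,0,0,0.6],[0,2,0,0,0,0,0.6]]}}

```text
t: 10.85
eef_pos: [0.5907, -0.0324, 0.287]
orientation: [-0.667, -0.235, -0.13, 0.695]
force: [-3.0, -0.1, -0.9]
finger_gap: 0.0596
```

>>> {"name": "drive_tool", "arguments": {"commands": [[0,0.5,0,0,0,0,0.6],[0,1,0,0,0,0,0.6],[0,1,0,0,0,0,0.6],[0,1,0,0,0,0,0.6]]}}

```text
t: 11.25
eef_pos: [0.5909, -0.0323, 0.287]
orientation: [-0.667, -0.235, -0.13, 0.695]
force: [-11.0, -0.9, 8.0]
finger_gap: 0.0597
```

```bash
python3 -c "
from look import *
look('L3')"
```

```text
11.4 [ 0.5909 -0.0323  0.287 ] [-11.2939   0.1669   8.6913] 0.06012921327748208
bottom rel mouth (tool axes mm) [0.0906 9.0447 0.1406] ax 0.9999996386673693
```

View pics/L3w.png

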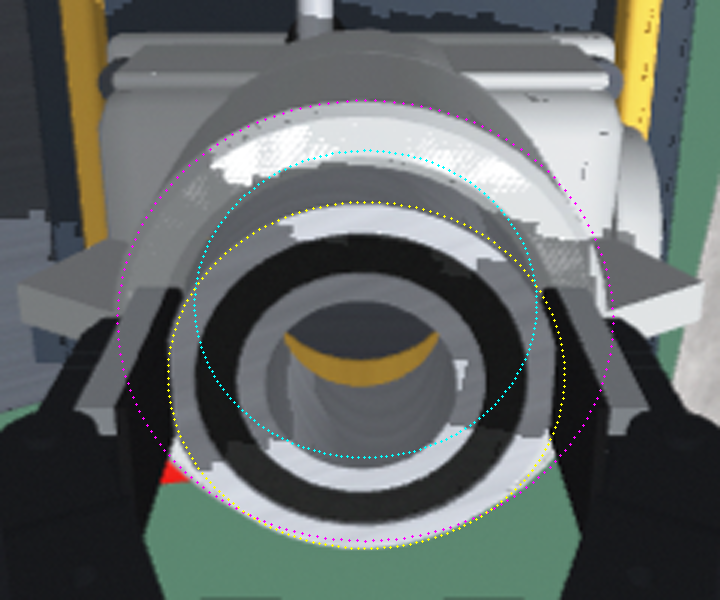

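View pics/L3d.png

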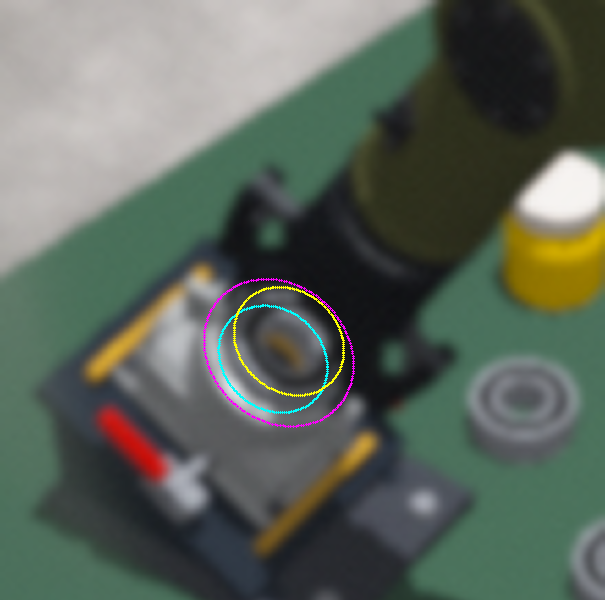

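Axial force ~15 N at 9–10 mm depth, proud height in the wrist picture ≈ 14.5 mm: the tolerance ring has it. Unload, open, and back away.

>>> {"name": "drive_tool", "arguments": {"commands": [[0,-0.7,0,0,0,0,0.6],[0,-0.7,0,0,0,0,-0.4],[0,-0.7,0,0,0,0,-1],[0,-0.7,0,0,0,0,-1],[0,-0.7,0,0,0,0,-1],[0,-10,0,0,0,0,-1],[0,-40,0,0,0,0,-1],[0,-75,0,0,0,0,-1],[0,-75,0,0,0,0,-1],[0,-75,0,0,0,0,-1]]}}

```text
t: 12.4
eef_pos: [0.5541, -0.0383, 0.3525]
orientation: [-0.667, -0.236, -0.131, 0.694]
force: [-0.3, 0.9, -0.8]
finger_gap: 0.0855
```

Run:
```python
from look import *
w=bot.get_image("wrist");a=bot.get_image("scene");p,Rt=pose();print(bot.get_state()["t"],p)
MM2=MM+[0,0,.0013]
im=w["pixels"][:,:,::-1].copy()
for L,col in((circ(MM2,psi,.0425),(255,0,255)),(circ(MM2+AX*.014,psi,.031),(0,255,255)),(circ(MM2+AX*.014,psi,.015),(0,255,255))):
    for q in projs(w,L): cv2.circle(im,(int(q[0]+.5),int(q[1]+.5)),0,col,-1)
cv2.imwrite("pics/w5.png",im[60:400])
S=4
im=cv2.resize(im[100:300,220:420],None,fx=3,fy=3,interpolation=cv2.INTER_NEAREST);cv2.imwrite("pics/w5c.png",im)
im=cv2.resize(a["pixels"][190:320,180:320,::-1],None,fx=4,fy=4,interpolation=cv2.INTER_CUBIC);cv2.imwrite("pics/s5.png",im)
```

```text
12.5 [ 0.5539 -0.0381  0.3506]
```

View pics/w5c.png

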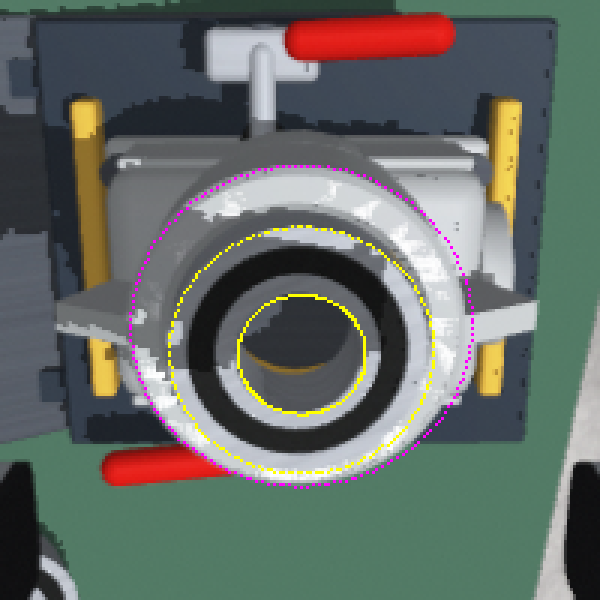

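View pics/s5.png

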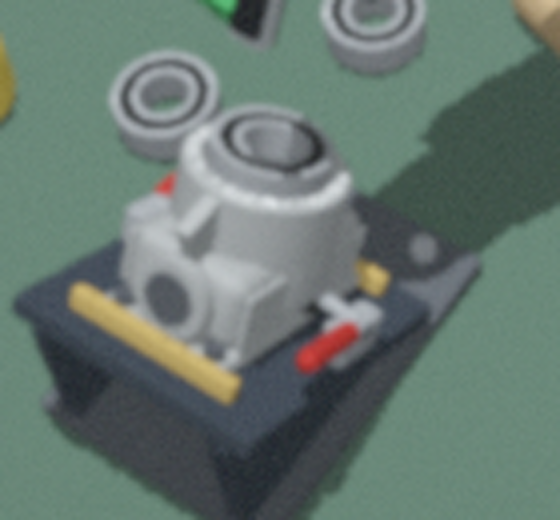

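The bearing sits squarely in the mouth (ring concentric with the face, ~14 mm proud in both views). Now to the driver.

Run:
```python
from h import *
F=frame([.857,.515,0],[0,0,-1])
print(delta([.505,.303,.40],F))
```

```text
(array([ 28.3, -40.9, 344.6]), array([  5.81, -21.65,  29.59]))
```

>>> {"name": "drive_tool", "arguments": {"commands": [[0,-20,15,0,0,0,-1],[3,-35,50,0.6,-2,3,-1],[6,-41,95,1.2,-4.5,6,-1],[10,-41,140,2,-7.5,10,-1],[14,-41,185,3,-10.8,15,-1],[18,-41,230,4,-14,19,-1],[22,-41,275,5,-17.5,24,-1],[26,-41,315,5.5,-20,27.5,-1],[28.3,-41,344.6,5.8,-21.65,29.6,-1],[28.3,-41,344.6,5.8,-21.65,29.6,-1],[28.3,-41,344.6,5.8,-21.65,29.6,-1],[28.3,-41,344.6,5.8,-21.65,29.6,-1]]}}

```text
t: 13.7
eef_pos: [0.5057, 0.3018, 0.3996]
orientation: [0.682, 0.188, -0.189, -0.681]
force: [-0.8, -0.3, 0.1]
finger_gap: 0.0853
```

Run:
```python
from fit import *
w=bot.get_image("wrist");p,Rt=pose();s=bot.get_state();print(s["t"],p,Rt.as_matrix()[:,1],s["joint_positions"])
r=bot.tip_of("driver_center",w);print(r)
g=proj(w,[.505,.303,.130]);print(g);save(w,"w6",[g])
```

```text
13.75 [0.5058 0.3015 0.3999] [ 0.0004 -0.0015 -1.    ] [ 0.2273  0.3364 -0.9923  1.5895  0.2872  1.372  -0.2582]
[{'position': [173.9, 318.4], 'conf': 0.84}]
[320.9143 197.268 ]
```

View pics/w6.png

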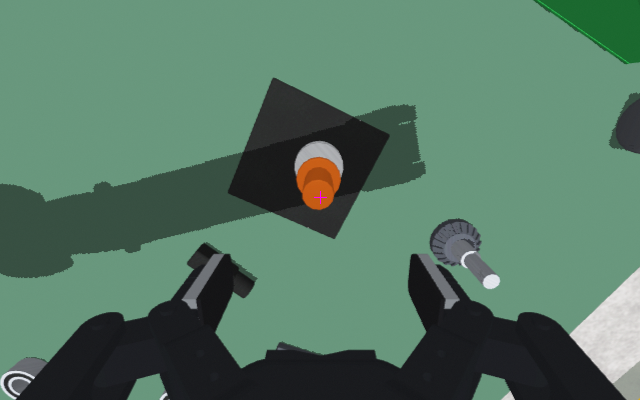

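Run:
```python
from fit import *
w=bot.get_image("wrist");p,Rt=pose()
P=onplane(w,318,194.5,.130);print(P,Rt.inv().apply(P-p))
P=onplane(w,491,281,.097);print(P,Rt.inv().apply(P-p))
m=np.array(w["pixels"]).astype(int);o=(m[:,:,0]>180)&(m[:,:,2]<60)&(m[:,:,1]<140)
```

```text
[0.5022 0.3033 0.13  ] [-0.0022  0.2704  0.0038]
[0.7081 0.3052 0.097 ] [ 0.1755  0.3037 -0.1002]
```

Handle end at (318,194), spindle top at (491,281), well clear. Descend over the handle.

>>> {"name": "drive_tool", "arguments": {"commands": [[-2,40,3,0,0,0,-1],[-2,80,3,0,0,0,-1],[-2,115,3,0,0,0,-1],[-2,135,3,0,0,0,-1],[-2,144,3,0,0,0,-1],[-2,144,3,0,0,0,-1],[-2,144,3,0,0,0,-1]]}}

```text
t: 14.55
eef_pos: [0.5026, 0.3046, 0.2579]
orientation: [0.682, 0.19, -0.188, -0.681]
force: [0.7, 0.5, -1.0]
finger_gap: 0.0853
```

Run:
```python
from fit import *
w=bot.get_image("wrist");p,Rt=pose();print(p)
save(w,"w7",[proj(w,[p[0],p[1],.130])])
```

```text
[0.5026 0.3048 0.2582]
```

View pics/w7.png

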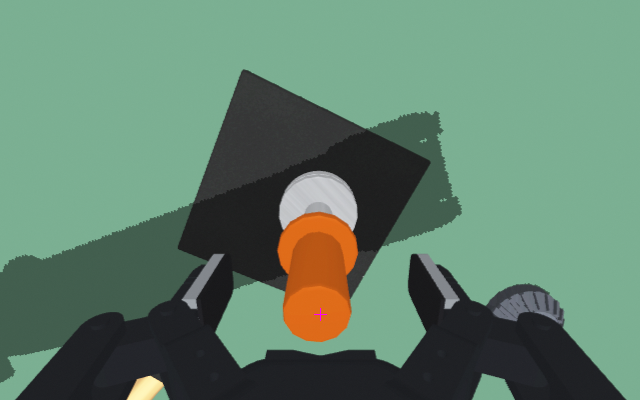

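Handle end centred at (317,314), right on the grasp axis. Grip it.

>>> {"name": "drive_tool", "arguments": {"commands": [[-1,1.5,0,0,0,0,-1],[-1,1.5,0,0,0,0,0],[-1,1.5,0,0,0,0,0.5],[-1,1.5,0,0,0,0,0.9],[-1,1.5,0,0,0,0,0.9],[-1,1.5,0,0,0,0,0.9],[-1,1.5,0,0,0,0,0.9],[-1,1.5,0,0,0,0,0.9],[-1,1.5,0,0,0,0,0.9]], "grip_force": 110}}

```text
t: 15.5
eef_pos: [0.5014, 0.3042, 0.2555]
orientation: [0.681, 0.189, -0.188, -0.681]
force: [0.7, 1.0, 2.9]
finger_gap: 0.0246
```

>>> {"name": "drive_tool", "arguments": {"commands": [[0,-10,0,0,0,0,0.9],[0,-40,0,0,0,0,0.9],[0,-80,0,0,0,0,0.9],[0,-125,0,0,0,0,0.9],[0,-150,0,0,0,0,0.9],[0,-150,0,0,0,0,0.9],[0,-150,0,0,0,0,0.9]]}}

```text
t: 16.2
eef_pos: [0.5006, 0.3037, 0.4042]
orientation: [0.682, 0.189, -0.189, -0.681]
force: [-0.3, -0.4, -3.1]
finger_gap: 0.0245
```

Run:
```python
from fit import *
w=bot.get_image("wrist");a=bot.get_image("scene");b=bot.get_image("side");p,Rt=pose();s=bot.get_state();print(s["t"],p,s["finger_gap"],s["force"],s["joint_positions"])
import pickle;pickle.dump((w,a,b,p,Rt),open("v8.pkl","wb"))
yb=.2518  # foot distance ahead of TCP
for nm,im in(("w8",w),("s8",a),("d8",b)):
    c=im["pixels"][:,:,::-1].copy()
    t=np.linspace(0,2*np.pi,120)
    for y0,r in((yb,.0285),(yb-.018,.0285),(yb-.075,.022),(yb-.125,.0135)):
        for q in projs(im,[p+Rt.apply([r*np.cos(k),y0,r*np.sin(k)]) for k in t]): cv2.circle(c,(int(q[0]+.5),int(q[1]+.5)),0,(255,0,255),-1)
    if nm=="w8": c=c[120:350,200:440]; c=cv2.resize(c,None,fx=2.5,fy=2.5,interpolation=cv2.INTER_NEAREST)
    cv2.imwrite("pics/%s.png"%nm,c)
```

```text
16.35 [0.5006 0.3034 0.4028] 0.024832454951774104 [-0.2876 -0.6635 -2.7425] [ 0.2301  0.3289 -0.9998  1.5924  0.2803  1.3781 -0.2594]
```

View pics/w8.png

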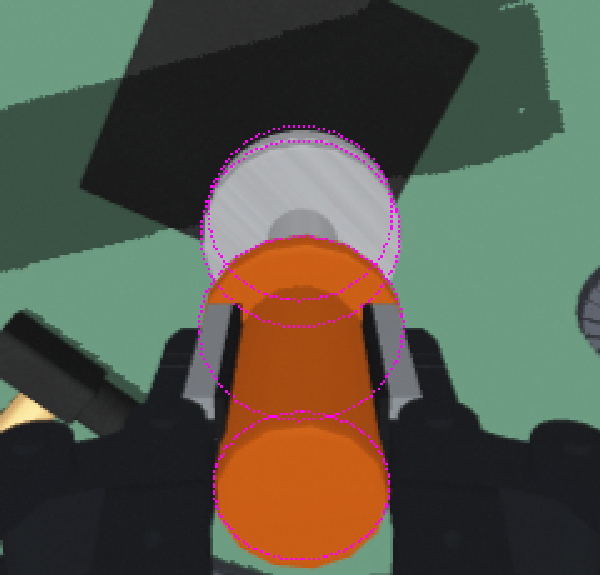

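View pics/s8.png

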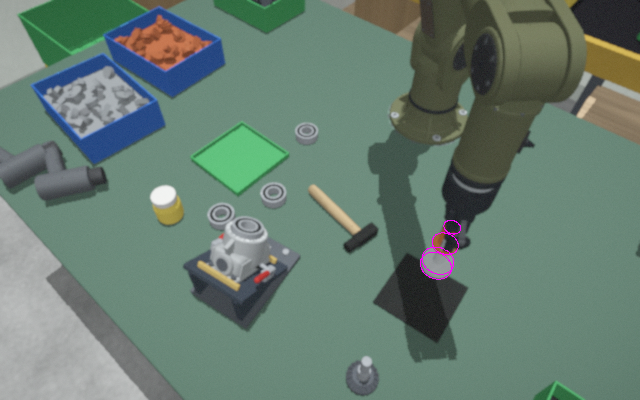

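Driver hangs straight in the jaws; foot ~250 mm ahead of the flange, about −1 mm in tool z. Plan the carry to above the bore.

Run:
```python
from h import *
pi=np.array([.5909,-.0323,.287])
p,_=pose()
T=pi+AX*.155+FH@[0,0,-.001]
print(T,delta(T,FH))
```

```text
[ 0.51446529 -0.04514463  0.42123394] (array([-167.7,  -17.8, -305.9]), array([ -5.75,  21.7 , -29.82]))
```

>>> {"name": "drive_tool", "arguments": {"commands": [[-5,-30,-8,0,0,0,0.9],[-20,-48,-35,-0.6,2.2,-3,0.9],[-40,-50,-72,-1.3,5,-6.5,0.9],[-62,-50,-112,-2.1,8,-10.5,0.9],[-84,-48,-152,-2.9,11,-15,0.9],[-106,-42,-192,-3.7,14,-19.5,0.9],[-128,-35,-232,-4.5,17,-24,0.9],[-148,-26,-270,-5.2,19.6,-27.5,0.9],[-167.7,-18,-306,-5.75,21.7,-29.8,0.9],[-167.7,-18,-306,-5.75,21.7,-29.8,0.9],[-167.7,-18,-306,-5.75,21.7,-29.8,0.9],[-167.7,-18,-306,-5.75,21.7,-29.8,0.9]]}}

```text
t: 17.55
eef_pos: [0.5147, -0.0434, 0.4222]
orientation: [-0.666, -0.236, -0.13, 0.696]
force: [0.2, 0.4, -2.3]
finger_gap: 0.0248
```

```bash
cat > lk2.py <<'E'
from fit import *
pi=np.array([.5909,-.0323,.287])
def lk(tag):
    w=bot.get_image("wrist");a=bot.get_image("scene");b=bot.get_image("side");p,Rt=pose();s=bot.get_state();print(s["t"],p,s["force"],s["finger_gap"])
    d=FH.T@(p-(pi+FH@[0,0,-.001]));print("rel line, tool axes mm (contact at y=-95)",d*1000, "rot",(R.from_matrix(FH).inv()*Rt).as_rotvec(degrees=True))
    t=np.linspace(0,2*np.pi,120);C=lambda y,r,z0=-.001:[p+Rt.apply([r*np.cos(k),y,z0+r*np.sin(k)]) for k in t]
    Bt=[pi+FH@[.031*np.cos(k),.1554,-.002+.031*np.sin(k)] for k in t]
    for nm,im,bx,S in(("s",a,(185,130,335,280),4),("d",b,(235,85,355,205),5),("w",w,(200,0,440,350),1.7)):
        c=cv2.resize(im["pixels"][bx[1]:bx[3],bx[0]:bx[2],::-1],None,fx=S,fy=S,interpolation=cv2.INTER_CUBIC)
        for L,col in((Bt,(0,255,255)),(C(.2505,.0285),(255,0,255)),(C(.1755,.022),(255,0,255))):
            for q in projs(im,L): cv2.circle(c,(int((q[0]-bx[0]+.5)*S),int((q[1]-bx[1]+.5)*S)),0,col,-1)
        cv2.imwrite("pics/%s%s.png"%(tag,nm),c[:600])
E
python3 -c "
from lk2 import *
lk('P1')"
```

```text
17.7 [ 0.515  -0.0431  0.4231] [ 0.474  -0.4758 -1.6923] 0.024626393683032557
rel line, tool axes mm (contact at y=-95) [   1.6579 -156.1916    1.921 ] rot [ 0.1451 -0.1031 -0.1729]
```

View pics/P1w.png

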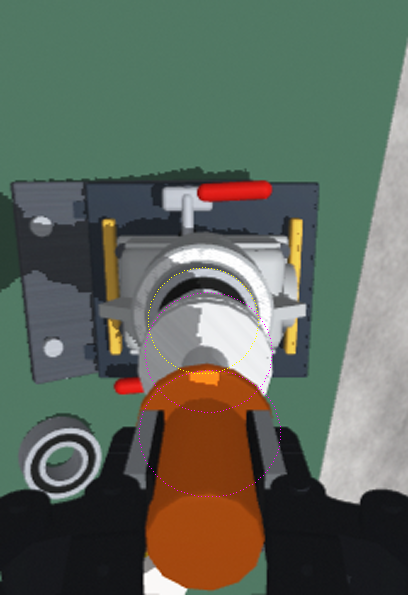

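View pics/P1s.png

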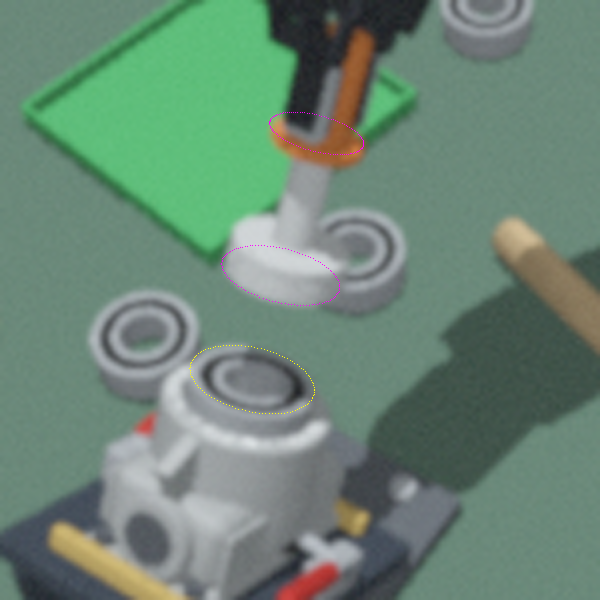

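View pics/P1d.png

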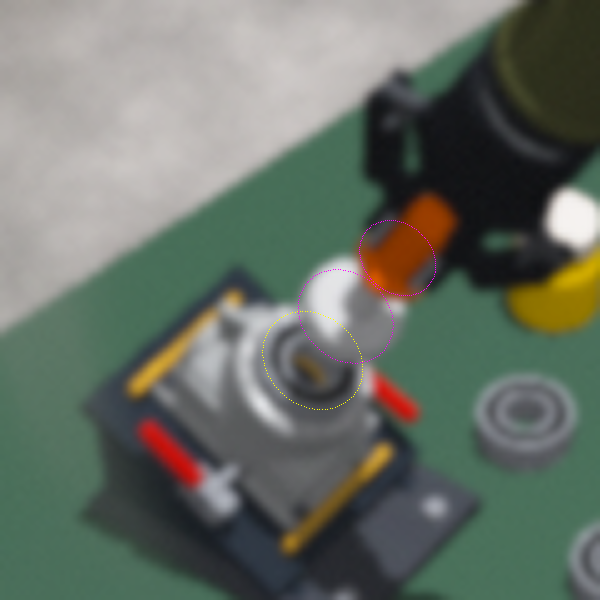

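Driver aligned with bore, 1.7/1.9 mm off laterally. Correct and go to ~10 mm above the bearing.

>>> {"name": "drive_tool", "arguments": {"commands": [[-1.7,20,-1.9,0,0,0,0.9],[-1.7,40,-1.9,0,0,0,0.9],[-1.7,50,-1.9,0,0,0,0.9],[-1.7,50,-1.9,0,0,0,0.9],[-1.7,50,-1.9,0,0,0,0.9],[-1.7,50,-1.9,0,0,0,0.9]]}}

```text
t: 18.3
eef_pos: [0.5387, -0.0427, 0.3801]
orientation: [-0.666, -0.236, -0.132, 0.695]
force: [0.3, 0.0, -2.4]
finger_gap: 0.0248
```

```bash
python3 -c "
from lk2 import *
lk('P2')"
```

```text
18.45 [ 0.5386 -0.0429  0.3799] [-0.298   0.492  -2.7217] 0.024698075233008304
rel line, tool axes mm (contact at y=-95) [   0.3062 -107.1523   -1.4358] rot [ 0.012   0.0154 -0.2672]
```

View pics/P2w.png

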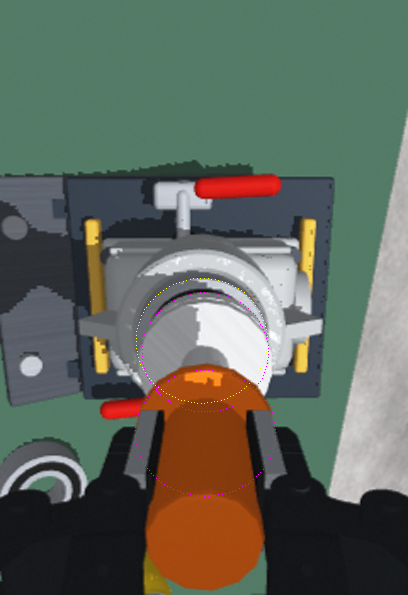

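View pics/P2s.png

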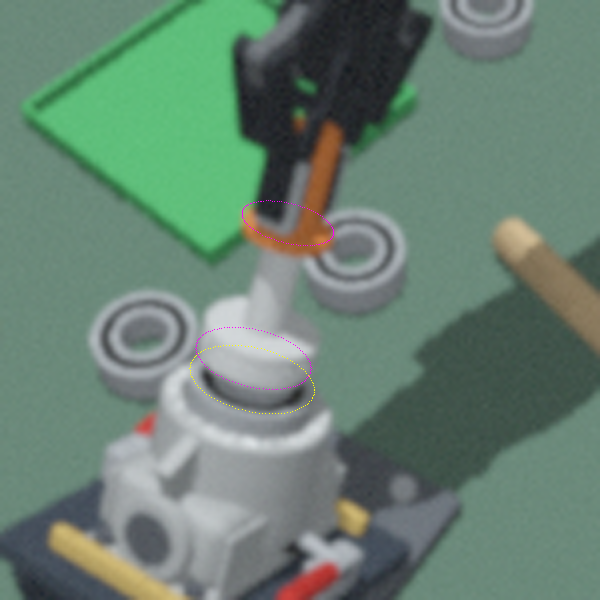

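View pics/P2d.png

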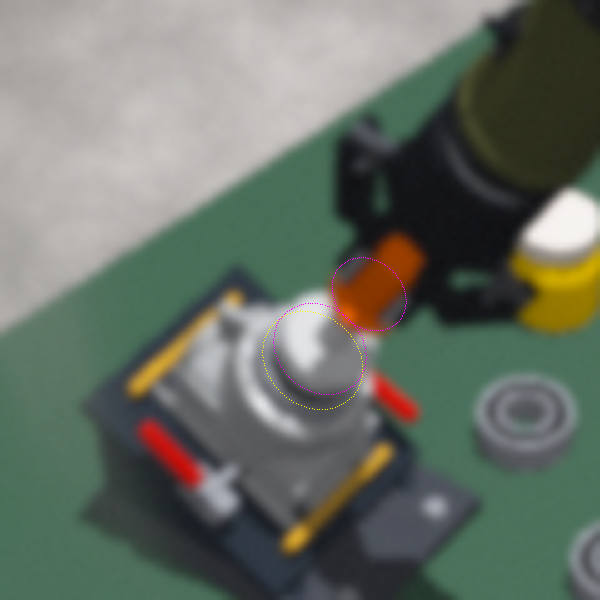

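>>> {"name": "drive_tool", "arguments": {"commands": [[-0.3,4,1.4,0,0,0,0.9],[-0.3,8,1.4,0,0,0,0.9],[-0.3,10,1.4,0,0,0,0.9],[-0.3,11,1.4,0,0,0,0.9],[-0.3,11,1.4,0,0,0,0.9]], "grip_force": 120}}

```text
t: 18.95
eef_pos: [0.5435, -0.0406, 0.3691]
orientation: [-0.666, -0.236, -0.131, 0.695]
force: [0.0, 0.3, -2.9]
finger_gap: 0.0245
```

>>> {"name": "drive_tool", "arguments": {"commands": [[0,1,0,0,0,0,0.9],[0,2,0,0,0,0,0.9],[0,3,0,0,0,0,0.9],[0,3,0,0,0,0,0.9]]}}

```text
t: 19.35
eef_pos: [0.5451, -0.0404, 0.3668]
orientation: [-0.666, -0.236, -0.131, 0.695]
force: [1.0, 1.1, -3.4]
finger_gap: 0.0248
```

```bash
cat > st.py <<'E'
from h import *
np.set_printoptions(precision=2,suppress=True)
pi=np.array([.5909,-.0323,.287])
p,Rt=pose();s=bot.get_state()
d=FH.T@(p-(pi+FH@[0,0,-.001]))*1000
f=np.array(s["force"])-[0,0.2,-2.7]
print(s["t"],"pos tool",d,"F tool",FH.T@f,"gap",s["finger_gap"],"rot",(R.from_matrix(FH).inv()*Rt).as_rotvec(degrees=True))
E
python3 st.py
```

```text
19.35 pos tool [ -0.39 -92.33   0.04] F tool [0.61 1.16 0.7 ] gap 0.02478443907660589 rot [ 0.07  0.04 -0.21]
```

>>> {"name": "drive_tool", "arguments": {"commands": [[0,1,0,0,0,0,0.9],[0,2,0,0,0,0,0.9],[0,3,0,0,0,0,0.9],[0,3,0,0,0,0,0.9]]}}

```text
t: 19.75
eef_pos: [0.5466, -0.0402, 0.3643]
orientation: [-0.666, -0.236, -0.131, 0.695]
force: [-1.6, -0.6, -0.5]
finger_gap: 0.0247
```

```bash
python3 st.py
```

```text
19.75 pos tool [ -0.25 -89.44   0.01] F tool [-0.36 -2.75 -0.52] gap 0.02465636031773074 rot [ 0.06  0.03 -0.22]
```

>>> {"name": "drive_tool", "arguments": {"commands": [[0,1,0,0,0,0,0.9],[0,2,0,0,0,0,0.9],[0,2,0,0,0,0,0.9]]}}

```text
t: 20.05
eef_pos: [0.5476, -0.04, 0.3623]
orientation: [-0.666, -0.236, -0.131, 0.695]
force: [-0.3, -0.3, -1.8]
finger_gap: 0.0251
```

```bash
python3 st.py; python3 -c "
from lk2 import *
lk('P3')"
```

```text
20.05 pos tool [ -0.39 -87.22   0.06] F tool [ 0.09 -0.98 -0.49] gap 0.02507606427045001 rot [ 0.07  0.04 -0.21]
20.2 [ 0.5475 -0.0399  0.3623] [-0.3356  0.3484 -2.374 ] 0.024522602585944676
rel line, tool axes mm (contact at y=-95) [ -0.4389 -87.2524   0.1025] rot [ 0.0788  0.0401 -0.2042]
```

View pics/P3s.png

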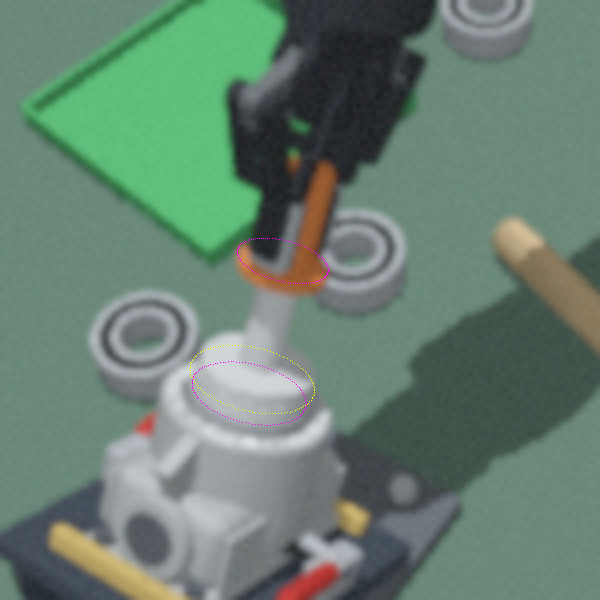

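View pics/P3d.png

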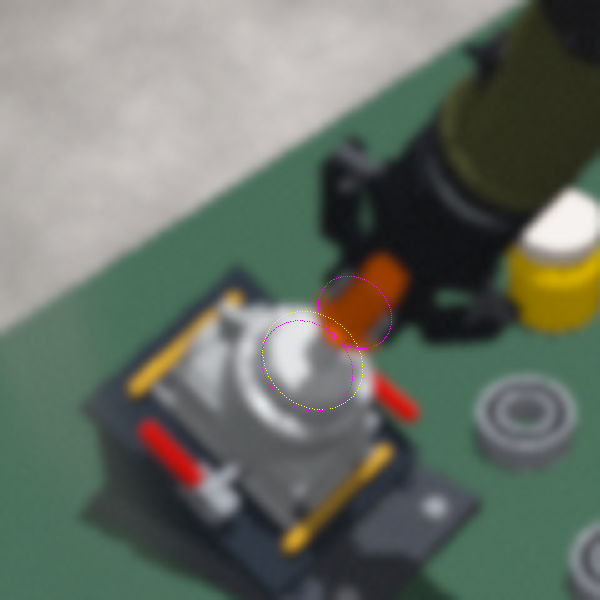

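View pics/P3w.png

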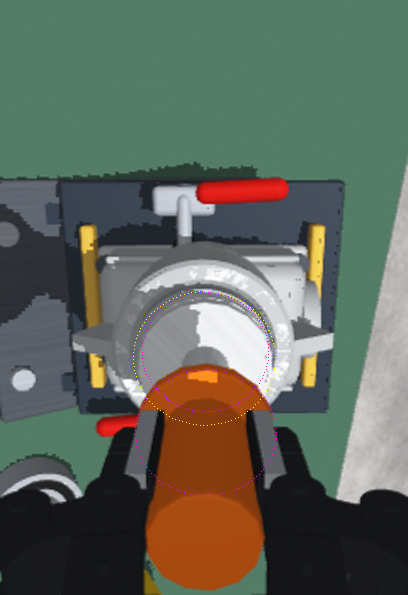

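Foot is on or nearly on the bearing, coaxial. Keep pressing in small steps.

>>> {"name": "drive_tool", "arguments": {"commands": [[0,1,0,0,0,0,0.9],[0,2,0,0,0,0,0.9],[0,3,0,0,0,0,0.9],[0,3,0,0,0,0,0.9]]}}

```text
t: 20.6
eef_pos: [0.549, -0.0397, 0.3599]
orientation: [-0.666, -0.236, -0.131, 0.695]
force: [-1.6, -0.2, -1.3]
finger_gap: 0.0246
```

```bash
python3 st.py
```

```text
20.6 pos tool [ -0.37 -84.34   0.08] F tool [-0.72 -2.08 -0.17] gap 0.0246139681755648 rot [ 0.07  0.03 -0.2 ]
```

>>> {"name": "drive_tool", "arguments": {"commands": [[0,1,0,0,0,0,0.9],[0,2,0,0,0,0,0.9],[0,2,0,0,0,0,0.9]]}}

```text
t: 20.9
eef_pos: [0.5501, -0.0396, 0.3581]
orientation: [-0.666, -0.236, -0.131, 0.695]
force: [-1.6, -0.7, -0.5]
finger_gap: 0.0251
```

```bash
python3 st.py
```

```text
20.9 pos tool [ -0.37 -82.33   0.06] F tool [-0.44 -2.78 -0.66] gap 0.02505481284599085 rot [ 0.07  0.03 -0.21]
```

>>> {"name": "drive_tool", "arguments": {"commands": [[0,1,0,0,0,0,0.9],[0,2,0,0,0,0,0.9],[0,2,0,0,0,0,0.9]]}}

```text
t: 21.2
eef_pos: [0.551, -0.0394, 0.3564]
orientation: [-0.666, -0.236, -0.131, 0.695]
force: [-1.2, -0.2, -0.3]
finger_gap: 0.0246
```

```bash
python3 st.py
```

```text
21.2 pos tool [ -0.36 -80.32   0.09] F tool [ 0.15 -2.7  -0.26] gap 0.02461122355033176 rot [ 0.07  0.03 -0.21]
```

>>> {"name": "drive_tool", "arguments": {"commands": [[0,1,0,0,0,0,0.9],[0,2,0,0,0,0,0.9],[0,2,0,0,0,0,0.9]]}}

```text
t: 21.5
eef_pos: [0.5521, -0.0392, 0.3546]
orientation: [-0.666, -0.236, -0.131, 0.695]
force: [-0.9, -0.7, -0.5]
finger_gap: 0.025
```

```bash
python3 st.py; python3 -c "
from lk2 import *
lk('P4')"
```

```text
21.5 pos tool [ -0.35 -78.3    0.08] F tool [ 0.19 -2.41 -0.7 ] gap 0.025015687650023443 rot [ 0.07  0.03 -0.21]
21.65 [ 0.552  -0.0393  0.3546] [-0.2008  0.6067 -1.519 ] 0.02458089781254499
rel line, tool axes mm (contact at y=-95) [ -0.3736 -78.3123   0.0493] rot [ 0.0715  0.0395 -0.2077]
```

View pics/P4s.png

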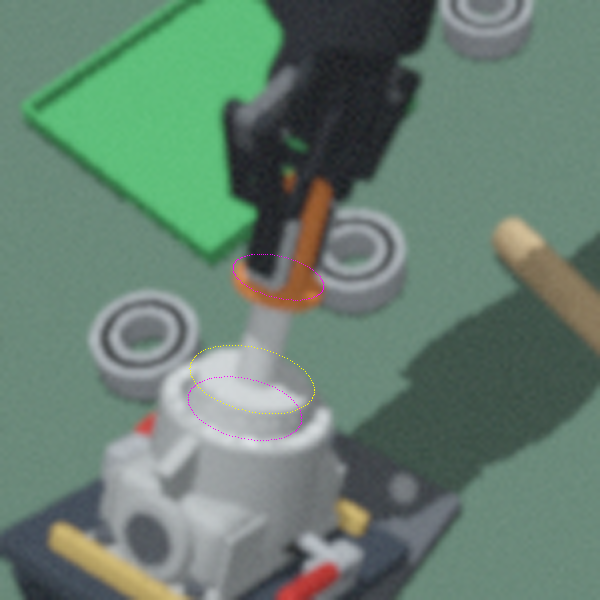

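View pics/P4d.png

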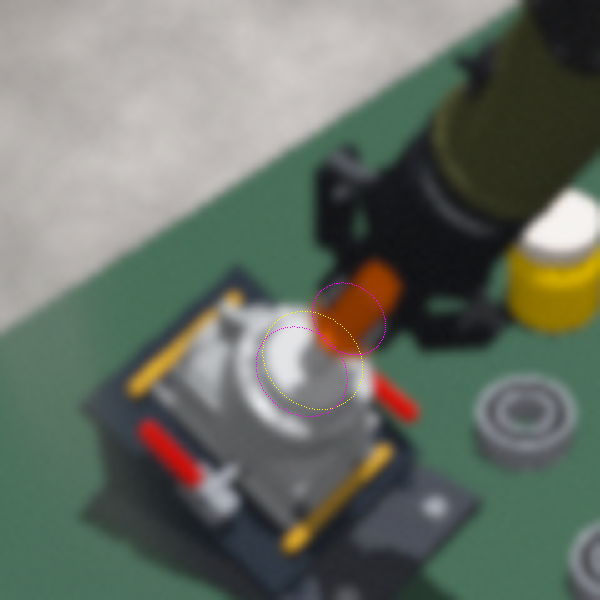

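The bearing has gone down near the face, driver coaxial, 2–3 N. Continue, finer now.

>>> {"name": "drive_tool", "arguments": {"commands": [[0,1,0,0,0,0,0.9],[0,2,0,0,0,0,0.9],[0,2,0,0,0,0,0.9]]}}

```text
t: 21.95
eef_pos: [0.553, -0.0391, 0.3536]
orientation: [-0.666, -0.236, -0.131, 0.695]
force: [-6.9, -0.6, 4.9]
finger_gap: 0.0245
```

>>> {"name": "drive_tool", "arguments": {"commands": [[0,1,0,0,0,0,0.9],[0,2,0,0,0,0,0.9],[0,2,0,0,0,0,0.9]]}}

```text
t: 22.25
eef_pos: [0.5536, -0.039, 0.3539]
orientation: [-0.667, -0.236, -0.131, 0.695]
force: [-24.1, 0.1, 21.4]
finger_gap: 0.0245
```

```bash
python3 st.py
```

```text
22.25 pos tool [  0.67 -76.87   0.07] F tool [ -8.57 -32.83   3.6 ] gap 0.024535287493625817 rot [-0.01 -0.02 -0.12]
```

>>> {"name": "drive_tool", "arguments": {"commands": [[-0.5,0.5,0,0,0,0,0.9],[-0.7,1,0,0,0,0,0.9],[-0.7,1,0,0,0,0,0.9]]}}

```text
t: 22.55
eef_pos: [0.5536, -0.039, 0.3538]
orientation: [-0.667, -0.236, -0.131, 0.694]
force: [-30.1, -0.7, 30.5]
finger_gap: 0.0246
```

```bash
python3 st.py;python3 -c "
from lk2 import *
lk('P5')"
```

```text
22.55 pos tool [  0.58 -76.81   0.08] F tool [ -9.28 -43.71   3.75] gap 0.024561459309063585 rot [-0.05 -0.03 -0.15]
22.7 [ 0.5536 -0.039   0.3538] [-29.2392  -0.1198  31.0954] 0.024528084287176982
rel line, tool axes mm (contact at y=-95) [  0.581  -76.8255   0.0885] rot [-0.0567 -0.034  -0.1584]
```

View pics/P5s.png

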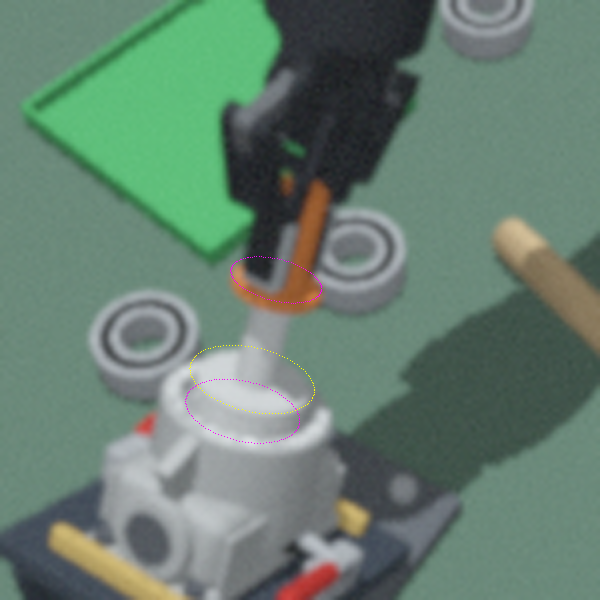

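View pics/P5w.png

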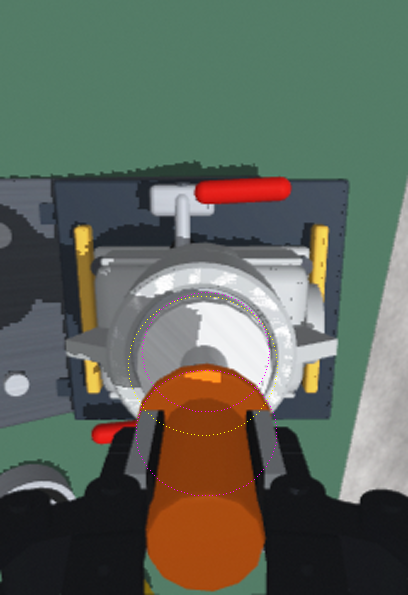

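Hard stop: 44 N axial with no further travel. Unload, withdraw, shift aside and look in the bore.

>>> {"name": "drive_tool", "arguments": {"commands": [[0,-2,0,0,0,0,0.9],[0,-4,0,0,0,0,0.9],[0,-15,0,0,0,0,0.9],[0,-45,0,0,0,0,0.9],[0,-70,-20,0,0,0,0.9],[0,-80,-55,0,0,0,0.9],[0,-80,-75,0,0,0,0.9],[0,-80,-75,0,0,0,0.9],[0,-80,-75,0,0,0,0.9]]}}

```text
t: 23.6
eef_pos: [0.5254, -0.1195, 0.4189]
orientation: [-0.666, -0.235, -0.131, 0.696]
force: [-0.2, 1.0, -2.7]
finger_gap: 0.0249
```

Run:
```python
from fit import *
w=bot.get_image("wrist");p,Rt=pose();print(bot.get_state()["t"],p)
a=bot.get_image("scene");b=bot.get_image("side")
import pickle;pickle.dump((w,a,b,p,Rt),open("v9.pkl","wb"))
MM2=MM+[0,0,.0013]
im=w["pixels"][:,:,::-1].copy()
cv2.imwrite("pics/w9.png",im)
im=cv2.resize(a["pixels"][190:290,190:310,::-1],None,fx=5,fy=5,interpolation=cv2.INTER_CUBIC);cv2.imwrite("pics/s9.png",im)
im=cv2.resize(b["pixels"][130:210,250:350,::-1],None,fx=6,fy=6,interpolation=cv2.INTER_CUBIC);cv2.imwrite("pics/d9.png",im)
```

```text
23.65 [ 0.5255 -0.1185  0.4188]
```

View pics/w9.png

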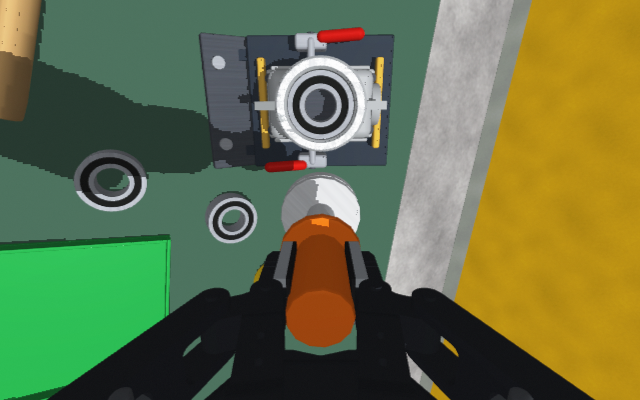

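View pics/s9.png

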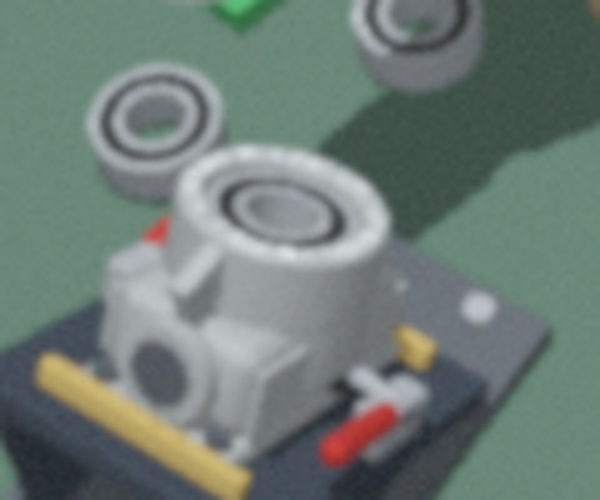

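View pics/d9.png

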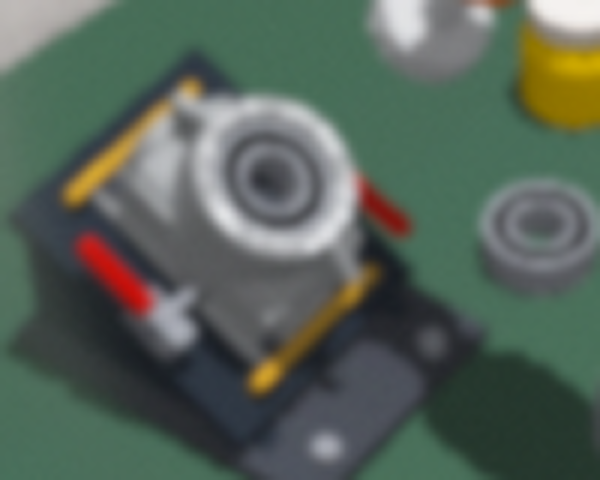

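Bearing recessed a few mm below the face, looking level. Zoom to check tilt.

Run:
```python
from fit import *
w,a,b,p,Rt=pickle.load(open("v9.pkl","rb"))
bx=(265,45,380,160);S=5
c=cv2.resize(w["pixels"][bx[1]:bx[3],bx[0]:bx[2],::-1],None,fx=S,fy=S,interpolation=cv2.INTER_CUBIC)
MM2=MM+[0,0,.0013]
for L,col in((circ(MM2,psi,.0425),(255,0,255)),(circ(MM2-AX*.004,psi,.015),(0,255,255)),(circ(MM2-AX*.004,psi,.0255),(0,255,0))):
    for q in projs(w,L): cv2.circle(c,(int((q[0]-bx[0]+.5)*S),int((q[1]-bx[1]+.5)*S)),1,col,-1)
cv2.imwrite("pics/c9.png",c)
```

```text
(no output)
```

View pics/c9.png

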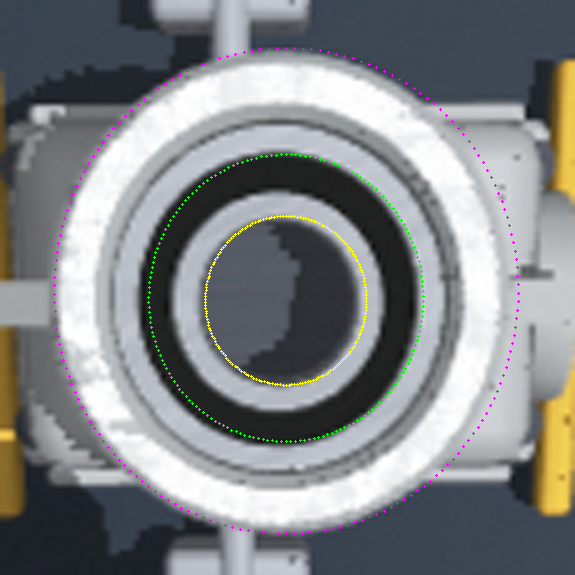

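Concentric and square, ~4 mm below the face (depth ≈28 mm). Return the driver to its spot on the mat.

Run:
```python
from h import *
F=frame([.857,.515,0],[0,0,-1])
print(delta([.5014,.3042,.36],F))
```

```text
(array([  6. ,  72.4, 420.7]), array([  5.72, -21.59,  29.82]))
```

>>> {"name": "drive_tool", "arguments": {"commands": [[0,-20,25,0,0,0,0.9],[0,-30,65,0,0,0,0.9],[0,-30,110,0,0,0,0.9],[0,-30,155,0.6,-2,3,0.9],[0,-30,200,1.4,-5.5,7.5,0.9],[0,-20,245,2.3,-9,12.5,0.9],[2,0,290,3.3,-12.6,17.5,0.9],[3,20,335,4.2,-16,22,0.9],[5,45,378,5,-19,26.5,0.9],[6,72,420.7,5.7,-21.6,29.8,0.9],[6,72,420.7,5.7,-21.6,29.8,0.9],[6,72,420.7,5.7,-21.6,29.8,0.9],[6,72,420.7,5.7,-21.6,29.8,0.9]]}}

```text
t: 25.05
eef_pos: [0.5023, 0.3025, 0.3613]
orientation: [0.682, 0.189, -0.187, -0.681]
force: [-0.1, -0.8, -2.1]
finger_gap: 0.0244
```

Run:
```python
from h import *
s=bot.get_state();print(s["t"],pose()[0],pose()[1].as_matrix()[:,1])
F=frame([.857,.515,0],[0,0,-1])
print(delta([.5014,.3042,.263],F))
w=bot.get_image("wrist");save(w,"w10")
```

```text
25.05 [0.50225051 0.30254102 0.36126145] [ 2.87159634e-03 -6.50514255e-04 -9.99995665e-01]
(array([-0.1, 98.3,  2.1]), array([ 0.12, -0.15,  0.12]))
```

View pics/w10.png

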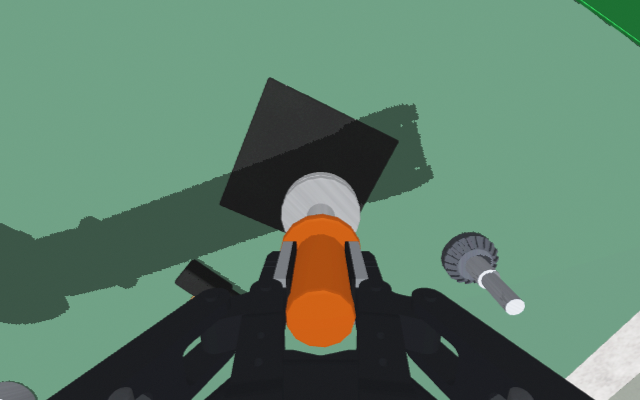

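Driver over the mat (cup at (320,205), mat below). Lower gently.

>>> {"name": "drive_tool", "arguments": {"commands": [[0,35,2,0.1,-0.1,0.1,0.9],[0,70,2,0.1,-0.1,0.1,0.9],[0,90,2,0.1,-0.1,0.1,0.9],[0,100,2,0.1,-0.1,0.1,0.9],[0,102,2,0.1,-0.1,0.1,0.9],[0,103.5,2,0.1,-0.1,0.1,0.9],[0,103.5,2,0.1,-0.1,0.1,0.9]]}}

```text
t: 25.8
eef_pos: [0.5018, 0.3044, 0.2586]
orientation: [-0.681, -0.189, 0.188, 0.682]
force: [-0.6, 0.3, -2.8]
finger_gap: 0.0247
```

>>> {"name": "drive_tool", "arguments": {"commands": [[0,0.5,0,0,0,0,0.9],[0,1,0,0,0,0,0.9],[0,1.5,0,0,0,0,0.9],[0,1.5,0,0,0,0,0.9]]}}

```text
t: 26.2
eef_pos: [0.5012, 0.3047, 0.2556]
orientation: [-0.681, -0.189, 0.189, 0.682]
force: [0.5, -0.4, -1.6]
finger_gap: 0.0244
```

>>> {"name": "drive_tool", "arguments": {"commands": [[0,0.4,0,0,0,0,0.9],[0,0.7,0,0,0,0,0.9],[0,0.7,0,0,0,0,0.9]]}}

```text
t: 26.5
eef_pos: [0.5012, 0.3048, 0.2555]
orientation: [-0.681, -0.189, 0.189, 0.682]
force: [-1.9, -1.6, 6.2]
finger_gap: 0.0245
```

Foot is on the mat (6 N up). Release slowly and rise straight.

>>> {"name": "drive_tool", "arguments": {"commands": [[0,-0.3,0,0,0,0,0.4],[0,-0.3,0,0,0,0,0],[0,-0.3,0,0,0,0,-0.5],[0,-0.3,0,0,0,0,-1],[0,-0.3,0,0,0,0,-1],[0,-0.3,0,0,0,0,-1],[0,-0.3,0,0,0,0,-1],[0,-20,0,0,0,0,-1],[0,-60,0,0,0,0,-1],[0,-105,0,0,0,0,-1],[0,-150,0,0,0,0,-1],[0,-150,0,0,0,0,-1],[0,-150,0,0,0,0,-1]], "grip_force": 30}}

```text
t: 27.8
eef_pos: [0.5015, 0.3047, 0.4057]
orientation: [-0.681, -0.189, 0.189, 0.682]
force: [0.3, -0.1, -0.6]
finger_gap: 0.0855
```

Run:
```python
from h import *
w=bot.get_image("wrist");a=bot.get_image("scene");b=bot.get_image("side");save(w,"w11");save(a,"s11");save(b,"d11");s=bot.get_state();print(s["t"],s["force"],s["finger_gap"],s["eef_pos"])
```

```text
27.95 [-0.06604275  0.82694815 -0.58470157] 0.0855938153974169 [0.50118471 0.30395103 0.40312182]
```

View pics/w11.png

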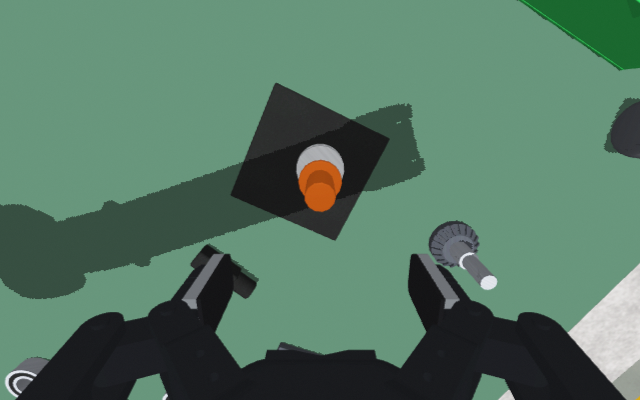

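View pics/s11.png

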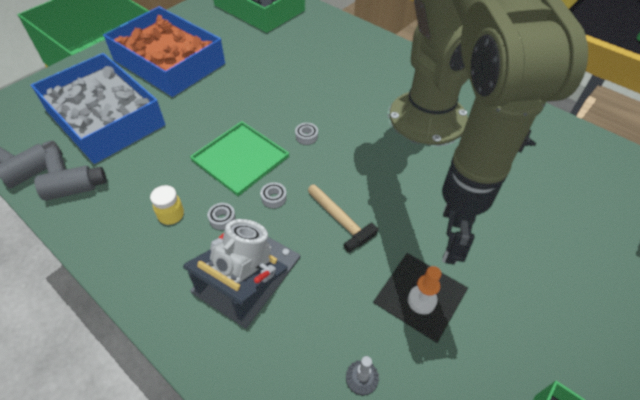

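View pics/d11.png

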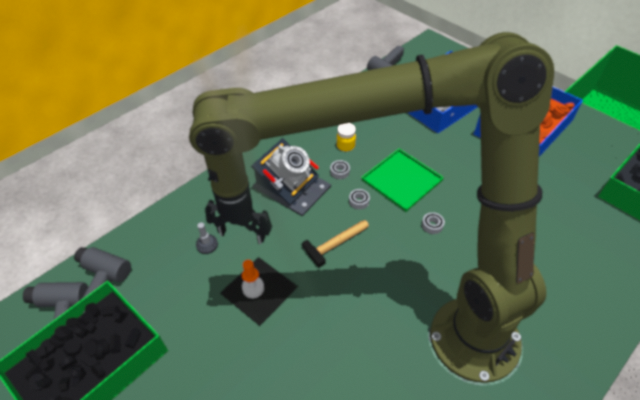

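Driver upright on the mat at (425,290) scene, gripper clear; bystanders at their original pixels. Hand in.

```bash
python3 -c "
from cell import bot
print(bot.close_job())"
```

```text
the job is handed in; nothing more can be done
None
```

I put the tray bearing in the housing mouth, pressed it home with the driver and stood the driver back on the mat. I handed the job in at about 28 s; no verdict was reported.

- **Setting the bearing:** it went in square and held by itself about 14 mm proud. I let go of it and checked it in the wrist and scene views.
- **Pressing:** the force was about 2–3 N on the way down. It then rose sharply at a hard stop to 33 N and, on a short check push, to 44 N with no further travel. That is well under the 80 N limit.
- **Seating:** the bearing looks square and concentric, about 4 mm below the end face. I put the shoulder at about 28 mm, within the 27–33 mm range, but that depth comes from camera fits good to a millimetre or two. The stalled force is the main evidence that it is fully home.
- **Driver and the rest:** I felt the driver's foot touch the mat, and it stands upright at its old spot. The spindle, grease jar, mallet and the other bearings look unmoved in the final pictures, and the gripper is clear.

Two readings disagreed or were unexpected:
- **First push on the bearing:** the axial force was about 15 N when the bearing first met the tolerance ring, higher than the 2–13 N expected.
- **Side force:** there was also about 9 N sideways at the hard stop. I put this down to arm compliance and friction, because the ratio was the same at the first contact.

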